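Load the food warmer and switch it on

ROBOT

A 7-joint arm with a two-finger parallel gripper is mounted at the origin on the work surface. World frame = base frame: x ahead of the robot, y to its left, z up, the work surface at z = 0. Lengths are in m, angles in rad, forces in N, time in s.
With the tool pointing down it reaches from about 0.4 to 0.85 m from the base axis. Payload 6.9 kg.
Tool frame: the origin (TCP) lies at the very end of the fingers, on their centre line; the grasp point (between the pads) lies 19 mm behind it; z points along the fingers, y is the direction in which the jaws open and shut (so a half turn about z gives the same grasp; the last joint's range is limited). The gripper opens to 85 mm and grips with 20 to 120 N. Pads are 22 mm wide; open, the fingers measure 114 mm over their backs; the gripper's body (76 mm by 85 mm) begins 54 mm behind the grasp point. The pads swing forward as they close: fully open they stand 13 mm farther back than shut.
Start: joints at [-1.177, 0.507, -0.238, 1.5, 0.126, 1.149, -0.155], TCP at [0.178, 0.599, 0.231] pointing down, gripper open.
Joint ranges: [-3.08, 3.08], [-0.24, 2.05], [-1.43, 1.35], [0, 2.5], [-1.52, 4.66], [0.17, 1.96], [-2.89, 2.89]. Speed limits (rad/s): [2.39, 2.39, 3.14, 3.14, 3.14, 3.14, 3.14].

INTERFACE

Orientations are given as a rotation vector (axis times angle).
In Python, from station import arm gives the robot as it stands.
- The arm moves only by the tool jog_arm, never from a script. Its argument "steps" is a list of rows, each a list of 7 numbers: the gripper's target within -1 to 1 (fully open at 1, half-way at 0, shut at -1), then the shift along the world's x, y, z normalised to -1 to 1, where 1 is 250 mm, then the turn, a rotation vector about the world's x, y, z normalised to -1 to 1, where 1 is 0.5 rad. In form: [[fingers, x, y, z, rx, ry, rz], ...]. A call has 1 to 10 rows; each row is the pose to reach, as a shift and turn from the pose measured when the call began; what a row does not reach only later rows make up. A row lasts 1/12 s, in which the tool goes at most 41.7 mm and 7.16 degrees, less where a joint would pass 70% of its speed; a pose out of reach is approached as far as the arm can. A call with a number of a shift or a turn outside -1 to 1 is refused whole. A call with a gripper value outside its range is refused whole. The fingers move at their own pace and stop on an object; the grip force is fixed at half the most. Time passes only in rows, so rows that repeat a pose let the fingers close. It gives the time, the measured TCP pose, the force and the opening at its end, in the units of the state.
- arm.get_obs(): the state, without advancing time (a new reading comes with each control period).
- arm.snapshot(name): name is "scene" or "top" or "wrist"; returns the picture (420x560x3 uint8, red, green, blue); there is no depth.
- arm.get_calibration(name): a dict with "fx", "fy", "cx", "cy" (pixels), "dist" ([k1, k2, p1, p2, k3] as OpenCV has them; the pictures are not rectified), "rvec" (rotation vector, rad) and "tvec" (3), from world to camera coordinates, as OpenCV has them. Camera axes: x right, y down, z forward; pixel columns grow to the right and rows downward; lengths in m; the calibration is good to about 2 mm. A picture is of the moment at which its call begins: read the wrist's pose just before it. get_calibration takes no time and is no camera call; for the wrist camera it gives the pose at the moment of the call.
- arm.finish_job(): hands the job in, once; it reports no verdict.
The state is a dict: "time_s": time; "q": joint angles; "qd": joint speeds; "effort": joint torques, N m; "eef_pos": TCP position; "tool_rot": TCP orientation; "wrist_force": force on the tool from outside, world axes, zero at the start; "ft_torque": the same for the moment, N m; "grip_width": finger opening in m.
Only numpy, scipy, OpenCV 4.12 (cv2) and the standard library are available. Lean on these libraries where they do the work, as an engineer would, in place of code of your own. Each camera call takes 0.05 s, during which the arm holds its last target. There are 200 camera calls.

TASK

Put every oblong lidded dish on the counter flat on the aluminium tray, and slide the loaded tray by its handle under the food warmer until it is square and fully home against the back stop, without striking the canopy with a dish or the tray. Then switch the warmer on by pressing the paddle under its front lip fully up from below, and set the heat slider on the canopy level with the brass pointer. Leave the other things on the counter where they stand.

Things in the scene. Friction and masses are not known exactly. Their poses are not given: they have to be found in the camera images.
- warmer: countertop food warmer, stainless, fixed. Origin on the counter below the middle of its canopy's front edge; +x points inwards (away from the robot), +y left, z up. Side panels at y = +-205 mm (inner faces +-199 mm), x = 20 to 210 mm. A back stop bar, 30 mm high, crosses between them, front face at x = 134 mm: the tray, fully home, rests against it.
- canopy: the warmer's canopy, fixed on the side panels: a plate 210 mm deep (x) x 430 mm wide (y) x 25 mm thick, underside 150 mm and top 175 mm above the counter. Origin at the middle of its front edge, on the underside; axes as the warmer's. On top: the heat slider, and two low saucer stacks that begin 110 mm behind the front edge.
- paddle (a point): centre of the bottom face of the white paddle switch that hangs under the canopy's front lip: at x = 22 mm, y = +110 mm (left) of the canopy origin, 24 mm below the underside (126 mm above the counter). The paddle is 24 mm deep (x) and 56 mm wide (y), its front face 10 mm behind the lip's front edge; hidden from above.
- switch (a joint): travel of the paddle switch in m: 0 at rest, 0.006 fully pressed UP into the canopy; it springs back (about 1.5 N to start, 5 N fully in). A press past 0.004 held for a moment switches the warmer on.
- heat_top (a point): centre of the top of the black heat slider grip on the canopy. Grip 28 mm (x) x 20 mm (y) x 40 mm high, its top 229 mm above the counter; it runs on a track 14 mm high, 40 mm wide, 150 mm long along the warmer's y, centred 45 mm behind the front edge and 90 mm to the right (-y) of the middle.
- heat (a joint): position of the heat slider in m, 0 at the right-hand (-y) end to 0.10 at the left (+y) end, growing along the warmer's +y; about 1.5 N of friction, stays where left.
- pointer: small brass pointer, 10 x 6 x 26 mm, fixed on the canopy's top just behind the slider's track; origin at the centre of its underside, axes as the warmer's. It marks the heat wanted: the slider grip's centre must be level with it along the warmer's y.
- tray: aluminium tray, loose, about 0.5 kg; pan 134 mm (x) x 330 mm (y), floor 4 mm thick, rim 16 mm high and 5 mm thick. Origin at the centre of the pan's underside, +x towards the warmer. Fully home, its origin is at x = 67 mm, y = 0 of the warmer, handle out in front. Four dishes fit side by side, long sides along the tray's x, at y = -114, -38, 38 and 114 mm.
- tray_handle (a point): centre of the top of the tray's black upright bar handle, in front (robot side) of the pan, at x = -137 mm, y = 0, z = 60 mm of the tray; the bar is 12 mm thick (x), 90 mm long (y) and reaches from 3 to 60 mm high, joined to the pan by two flat strips 12 mm wide and 9 mm high at y = +-35 mm
- dish_a: an oblong stainless dish (2 to 4 present; an absent one reads None): 100 mm long (its x) x 62 mm wide (y), vertical sides, flat lid with its top at 49 mm; on the lid an upright black bar handle 60 mm long along x, 14 mm thick along y, from 49 to 79 mm high. Origin at the centre of the underside, z up. About 0.22 kg.
- dish_b: an oblong stainless dish (2 to 4 present; an absent one reads None): 100 mm long (its x) x 62 mm wide (y), vertical sides, flat lid with its top at 49 mm; on the lid an upright black bar handle 60 mm long along x, 14 mm thick along y, from 49 to 79 mm high. Origin at the centre of the underside, z up. About 0.22 kg.
- dish_c: an oblong stainless dish (2 to 4 present; an absent one reads None): 100 mm long (its x) x 62 mm wide (y), vertical sides, flat lid with its top at 49 mm; on the lid an upright black bar handle 60 mm long along x, 14 mm thick along y, from 49 to 79 mm high. Origin at the centre of the underside, z up. About 0.22 kg.
- dish_d: an oblong stainless dish (2 to 4 present; an absent one reads None): 100 mm long (its x) x 62 mm wide (y), vertical sides, flat lid with its top at 49 mm; on the lid an upright black bar handle 60 mm long along x, 14 mm thick along y, from 49 to 79 mm high. Origin at the centre of the underside, z up. About 0.22 kg.
- round_pot: round lidded stainless pot, 84 mm across, 76 mm high; a bystander, not part of the job. Origin at the centre of its underside.
- pepper: glass jar with steel cap, 44 mm across, 85 mm high; a bystander, not part of the job. Origin at the centre of its underside.
- mug: white mug, 76 mm across, 90 mm high; a bystander, not part of the job. Origin at the centre of its underside.
- wrap_box: long cardboard wrap box, 250 x 48 x 48 mm; a bystander, not part of the job. Origin at the centre of its underside.
- spatula: spatula lying flat, 240 mm; a bystander, not part of the job. Origin on its underside.
- tub_lid: flat blue plastic lid, 150 x 110 x 13 mm; a bystander, not part of the job. Origin at the centre of its underside.
- tub: open clear plastic tub, 140 x 100 x 60 mm; a bystander, not part of the job. Origin at the centre of its underside.

How it is judged:
By the outcome, as a careful person would: the job done as asked, in the order asked, and still so for the second after the job is handed in, with the robot touching nothing.
Of dish_a, dish_b, dish_c, dish_d only 2 to 4 are there at a start; the rules pass over those that are not, and their reading is None.
At some moment in a run one of dish_a, dish_b, dish_c, dish_d, tray may be knocked a few centimetres aside while the robot is not near it.
Once in a run the grip may slacken for a moment while it holds something.
It also fails if it takes over 210 s, if anything falls off the work surface, if the arm or the gripper's body presses on something with over 40 N, if the wrist force passes 120 N, or if a joint passes its speed limit or range.

## Working session

There is one attempt and no reset: what is moved stays moved. The work goes in short steps, Python scripts to look and compute and a tool call to move; the robot and the scene stay as the last step left them, time stands still between calls to the robot, and variables do not carry over. Pictures are saved under pics/ and viewed, about 12 in all and at most 16, crops included, and the job is handed in when it is done.

Besides the shell and the picture viewer there is one more tool, called after "Request:" by a JSON object that holds its "method" and its "body", one argument or row to a line. jog_arm: Moves the arm, as the interface text tells. Its arguments: {"type":"object","properties":{"steps":{"type":"array","items":{"type":"array","items":{"type":"number"}}}},"required":["steps"]}

```bash
mkdir -p pics; ls; cat > h.py <<'E'
import numpy as np, cv2
from scipy.spatial.transform import Rotation as R
from station import arm
def snap(n,f):
    c=arm.get_calibration(n); im=np.asarray(arm.snapshot(n)); cv2.imwrite('pics/'+f+'.png',im[:,:,::-1]); np.save('pics/'+f+'.npy',c,allow_pickle=True); return im,c
def load(f):
    return cv2.imread('pics/'+f+'.png')[:,:,::-1], np.load('pics/'+f+'.npy',allow_pickle=True).item()
def K(c): return np.array([[c['fx'],0,c['cx']],[0,c['fy'],c['cy']],[0,0,1.]])
def ray(c,uv,z):
    uv=np.asarray(uv,float).reshape(-1,1,2)
    p=cv2.undistortPoints(uv,K(c),np.array(c['dist'],float)).reshape(-1,2)
    Rm=cv2.Rodrigues(np.array(c['rvec'],float))[0]; o=-Rm.T@np.array(c['tvec'],float).reshape(3)
    d=np.c_[p,np.ones(len(p))]@Rm
    return o+d*((z-o[2])/d[:,2])[:,None]
def proj(c,P):
    return cv2.projectPoints(np.asarray(P,float).reshape(-1,1,3),np.array(c['rvec'],float),np.array(c['tvec'],float),K(c),np.array(c['dist'],float))[0].reshape(-1,2)
def st():
    o=arm.get_obs(); print(round(o['time_s'],2),np.round(o['eef_pos'],4),np.round(o['tool_rot'],3),'F',np.round(o['wrist_force'],1),'w',round(float(o['grip_width']),4)); return o
E
python3 - <<'E'
from h import *
st()
for n in('scene','top'):
    im,c=snap(n,n+'0'); print({k:np.round(v,3) for k,v in c.items()})
E
```

```text
pics
0.0 [0.1779 0.5986 0.2304] [-4.520e-01 -3.109e+00  3.000e-03] F [-0.1 -0.1  0.6] w 0.0854
{'fx': np.float64(398.082), 'fy': np.float64(398.082), 'cx': np.float64(282.21), 'cy': np.float64(210.868), 'dist': array([-0.002,  0.   ,  0.   ,  0.   ,  0.   ]), 'rvec': array([ 1.546,  1.696, -0.929]), 'tvec': array([ 0.079, -0.163,  1.808])}
{'fx': np.float64(432.757), 'fy': np.float64(432.757), 'cx': np.float64(280.506), 'cy': np.float64(206.709), 'dist': array([-0.08,  0.  ,  0.  ,  0.  ,  0.  ]), 'rvec': array([ 2.17 , -2.144,  0.152]), 'tvec': array([-0.064,  0.569,  1.344])}
```

View pics/scene0.png

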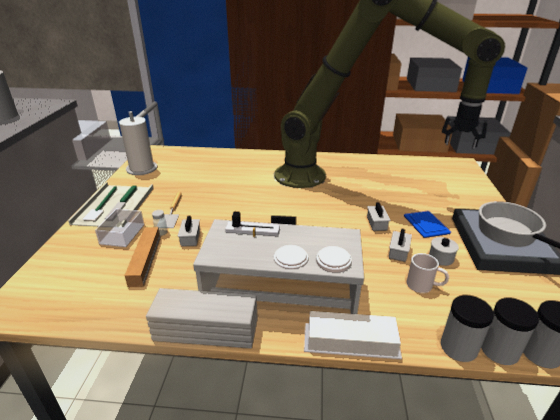

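View pics/top0.png

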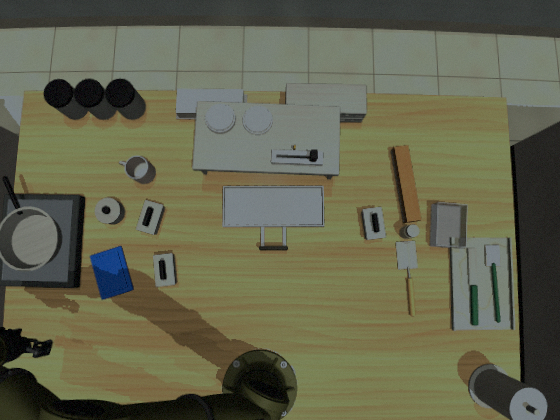

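The top view shows three dishes with handles near (150,217), (164,268) and (376,222). The tray pan is at (273,206) with its handle at (273,248), the canopy front edge at row ~175, and the heat slider near (313,156).

```bash
python3 - <<'E'
from h import *
im,c=load('top0'); g=im.max(2)
for n,(x0,y0,x1,y1),z,th in [('d1',(136,197,166,238),.079,60),('d2',(153,252,177,288),.079,60),('d3',(361,205,386,242),.079,60),('th',(252,240,295,254),.06,60),('slider',(306,146,324,166),.229,50)]:
    m=(g[y0:y1,x0:x1]<th).astype(np.uint8); k,l,s,ce=cv2.connectedComponentsWithStats(m); i=1+s[1:,4].argmax()
    pts=np.argwhere(l==i)[:,::-1]+[x0,y0]; W=ray(c,pts.astype(float),z)[:,:2]; u,sv,vt=np.linalg.svd(W-W.mean(0))
    r=cv2.minAreaRect(W.astype(np.float32)*1000)
    print(n,len(pts),pts.mean(0),W.mean(0).round(4),'ax',np.degrees(np.arctan2(vt[0,1],vt[0,0])).round(1),np.round(r[0],1),np.round(r[1],1))
pk=lambda uv,z:ray(c,uv,z)[:,:2].round(4).tolist()
print('tray',pk([[222,186],[324,186],[325,227],[223,227]],.016))
print('canopy',pk([[197,102],[338,106],[339,176],[193,171]],.175))
cr=im[90:190,180:350]; cv2.imwrite('pics/c1.png',cv2.resize(cr,(800,470),interpolation=cv2.INTER_CUBIC)[:,:,::-1])
E
```

```text
d1 118 [147.5 216. ] [0.5296 0.3556] ax 165.3 [529.7 355.6] [19.1 59.6]
d2 116 [162.06896552 269.21551724] [0.3667 0.3027] ax -172.4 [365.9 302.9] [57.9 18.5]
d3 107 [374.81308411 222.44859813] [ 0.5185 -0.3501] ax -173.4 [ 519.4 -349.8] [57.1 18.6]
th 112 [272.97321429 247.5       ] [ 0.4384 -0.0352] ax -89.3 [438.4 -35.3] [ 9.3 87. ]
slider 92 [312.40217391 155.5       ] [ 0.6898 -0.1434] ax 158.9 [ 691.  -144.9] [27.2 33.9]
tray [[0.6382, 0.1345], [0.6426, -0.199], [0.5081, -0.202], [0.504, 0.1273]]
canopy [[0.8637, 0.197], [0.857, -0.2245], [0.6436, -0.2255], [0.6529, 0.1998]]
```

View pics/c1.png

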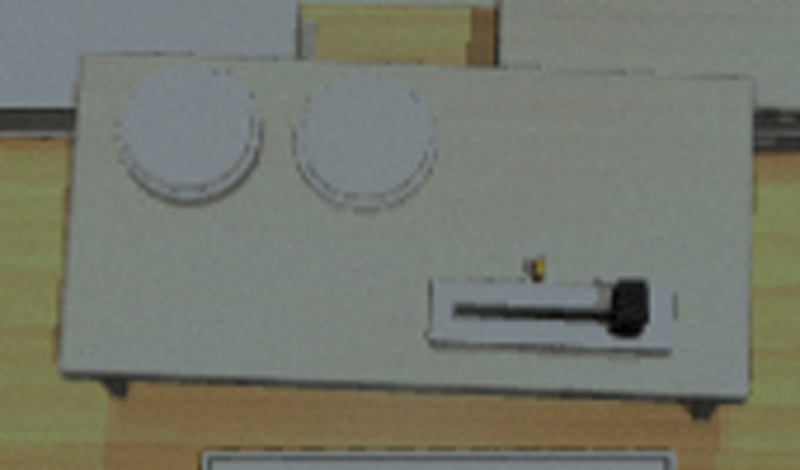

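Main positions found: dishes at about (0.529,0.357), (0.366,0.305) and (0.519,-0.352), tray centre about (0.575,-0.034) with yaw 0.7°, canopy front at x≈0.65. I'm moving towards dish 1.

Request:
{"method": "jog_arm", "body": {
  "steps": [
    [1,1,-0.6,0,0,0,0],
    [1,1,-0.6,0,0,0,0],
    [1,1,-0.6,0,0,0,0],
    [1,1,-0.6,0,0,0,0],
    [1,1,-0.6,0,0,0,0],
    [1,1,-0.6,0,0,0,0],
    [1,1,-0.6,0,0,0,0],
    [1,1,-0.6,0,0,0,0],
    [1,1,-0.6,0,0,0,0]
  ]
}}

```text
time_s: 0.85
eef_pos: [0.4309, 0.4459, 0.2298]
tool_rot: [0.462, 3.107, -0.005]
wrist_force: [-1.0, 0.8, 0.3]
grip_width: 0.0852
```

Request:
{"method": "jog_arm", "body": {
  "steps": [
    [1,0.4,-0.37,0,0,0,0.07],
    [1,0.4,-0.37,0,0,0,0.07],
    [1,0.4,-0.37,0,0,0,0.07],
    [1,0.4,-0.37,0,0,0,0.07],
    [1,0.4,-0.37,0,0,0,0.07],
    [1,0.4,-0.37,0,0,0,0.07]
  ]
}}

```text
time_s: 1.35
eef_pos: [0.5304, 0.3537, 0.2293]
tool_rot: [-0.408, -3.114, 0.005]
wrist_force: [0.2, -0.0, 0.3]
grip_width: 0.0854
```

```bash
cat >> h.py <<'E'
def bar(im,c,P,z,half=(45,45),th=60,o=None):
    # dark bar near world point P on plane z
    h=.055
    q=proj(c,[[P[0]+a,P[1]+b,z] for a in(-h,h) for b in(-h,h)]); x0,y0=np.maximum(q.min(0),0).astype(int); x1,y1=q.max(0).astype(int)
    m=(im[y0:y1,x0:x1].max(2)<th).astype(np.uint8); k,l,s,ce=cv2.connectedComponentsWithStats(m)
    for i in 1+np.argsort(-s[1:,4])[:3]:
        pts=np.argwhere(l==i)[:,::-1]+[x0,y0]; W=ray(c,pts.astype(float),z)[:,:2]; r=cv2.minAreaRect(W.astype(np.float32)*1000)
        u,sv,vt=np.linalg.svd(W-W.mean(0),full_matrices=False); a=np.degrees(np.arctan2(vt[0,1],vt[0,0]))
        print('bar',len(pts),W.mean(0).round(4),'rect',np.round(r[0],1),np.round(r[1],1),'ang',round((a+90)%180-90,1))
E
python3 - <<'E'
from h import *
st(); im,c=snap('wrist','w1'); bar(im,c,(.529,.357),.079)
E
```

```text
1.35 [0.5304 0.3537 0.2293] [-0.408 -3.114  0.005] F [ 0.2 -0.   0.3] w 0.0854
bar 1068 [0.5253 0.3594] rect [526.1 359.2] [14.1 60.9] ang -15.0
```

View pics/w1.png

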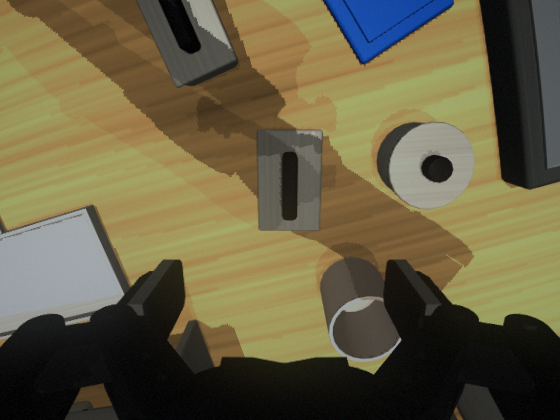

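The dish handle is at pixel (290,185), measured at (0.526,0.359) with angle -15°, which already matches the jaws. Descending to grasp.

Request:
{"method": "jog_arm", "body": {
  "steps": [
    [1,-0.018,0.022,-0.3,0,0,0],
    [1,-0.018,0.022,-0.5,0,0,0],
    [1,-0.018,0.022,-0.65,0,0,0],
    [1,-0.018,0.022,-0.7,0,0,0],
    [1,-0.018,0.022,-0.7,0,0,0],
    [1,-0.018,0.022,-0.7,0,0,0],
    [-1,-0.018,0.022,-0.7,0,0,0],
    [-1,-0.018,0.022,-0.7,0,0,0],
    [-1,-0.018,0.022,-0.7,0,0,0],
    [-1,-0.018,0.022,-0.7,0,0,0]
  ]
}}

```text
time_s: 2.23
eef_pos: [0.5258, 0.3614, 0.0569]
tool_rot: [0.405, 3.114, 0.0]
wrist_force: [-0.3, 0.8, -0.2]
grip_width: 0.0387
```

Request:
{"method": "jog_arm", "body": {
  "steps": [
    [-1,0,0,0,0,0,0],
    [-1,0,0,0,0,0,0],
    [-1,0,0,0,0,0,0],
    [-1,0,0,0,0,0,0],
    [-1,0,0,0.2,0,0,0],
    [-1,0,0,0.4,0,0,0],
    [-1,0,0,0.4,0,0,0]
  ]
}}

```text
time_s: 2.82
eef_pos: [0.5273, 0.3626, 0.1617]
tool_rot: [0.404, 3.11, 0.007]
wrist_force: [0.7, 0.8, -1.8]
grip_width: 0.0124
```

Request:
{"method": "jog_arm", "body": {
  "steps": [
    [-1,0.12,-0.87,0.12,0,0,0.545],
    [-1,0.12,-0.87,0.12,0,0,0.545],
    [-1,0.12,-0.87,0.12,0,0,0.545],
    [-1,0.12,-0.87,0.12,0,0,0.545],
    [-1,0.12,-0.87,0.12,0,0,0.545],
    [-1,0.12,-0.87,0.12,0,0,0.545],
    [-1,0.12,-0.87,0.12,0,0,0.545],
    [-1,0.12,-0.87,0.12,0,0,0.545]
  ]
}}

```text
time_s: 3.48
eef_pos: [0.5573, 0.144, 0.1917]
tool_rot: [-0.017, 3.137, 0.008]
wrist_force: [-0.2, 0.8, -2.4]
grip_width: 0.0127
```

Request:
{"method": "jog_arm", "body": {
  "steps": [
    [-1,0,-0.87,0,0,0,0],
    [-1,0,-0.87,0,0,0,0],
    [-1,0,-0.87,0,0,0,0],
    [-1,0,-0.87,0,0,0,0],
    [-1,0,-0.87,0,0,0,0],
    [-1,0,-0.87,0,0,0,0],
    [-1,0,-0.87,0,0,0,0],
    [-1,0,-0.87,0,0,0,0]
  ]
}}

```text
time_s: 4.15
eef_pos: [0.5574, -0.0726, 0.1913]
tool_rot: [-0.018, 3.138, 0.009]
wrist_force: [0.5, 0.9, -2.2]
grip_width: 0.0127
```

```bash
python3 - <<'E'
from h import *
st(); im,c=snap('wrist','w2'); 
E
```

```text
4.15 [ 0.5574 -0.0726  0.1913] [-0.018  3.138  0.009] F [ 0.5  0.9 -2.2] w 0.0127
```

View pics/w2.png

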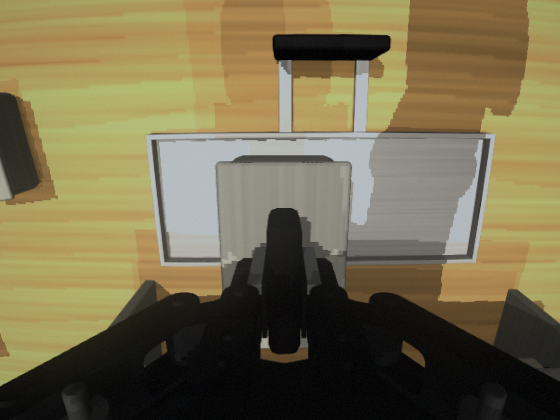

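The tray pan's rim corners are at (149,135), (493,134), (476,264) and (163,264); the dish hangs level in the grip.

```bash
python3 - <<'E'
from h import *
im,c=load('w2')
W=ray(c,[[149,135],[493,134],[476,264],[163,264]],.016)[:,:2]; print(W.round(4),W.mean(0))
print('handle',ray(c,[[275,38],[389,37]],.06)[:,:2].round(4)); bar(im,c,(.438,-.035),.06)
ctr=W.mean(0); d=W[1]-W[0]; print('yaw',np.degrees(np.arctan2(-d[0],d[1])))
E
```

```text
[[ 0.5108 -0.1965]
 [ 0.5053  0.1263]
 [ 0.6396  0.1318]
 [ 0.6409 -0.1945]] [ 0.57415535 -0.03323194]
handle [[ 0.4358 -0.0795]
 [ 0.4331  0.0059]]
bar 2829 [ 0.4412 -0.0387] rect [441.5 -37.3] [18.5 87.4] ang -88.0
bar 6 [ 0.4558 -0.0187] rect [455.8 -18.7] [3.6 0. ] ang 3.1
yaw 0.9802026264962149
```

Request:
{"method": "jog_arm", "body": {
  "steps": [
    [-1,0.07,0.004,-0.2,0,0,0],
    [-1,0.07,0.004,-0.35,0,0,0],
    [-1,0.07,0.004,-0.45,0,0,0],
    [-1,0.07,0.004,-0.5,0,0,0],
    [-1,0.07,0.004,-0.52,0,0,0],
    [-1,0.07,0.004,-0.52,0,0,0],
    [-1,0.07,0.004,-0.52,0,0,0]
  ]
}}

```text
time_s: 4.78
eef_pos: [0.5754, -0.0671, 0.0616]
tool_rot: [-0.027, 3.137, 0.012]
wrist_force: [-0.4, -0.8, -2.9]
grip_width: 0.0126
```

Request:
{"method": "jog_arm", "body": {
  "steps": [
    [0.3,0,0,0,0,0,0],
    [0.3,0,0,0,0,0,0],
    [0.3,0,0,0,0,0,0],
    [0.3,0,0,0,0,0,0],
    [0.3,0,0,0.15,0,0,0],
    [0.3,0,0,0.3,0,0,0],
    [1,0,0,0.6,0,0,0],
    [1,0,0,0.68,0,0,0],
    [1,0,0,0.68,0,0,0]
  ]
}}

```text
time_s: 5.53
eef_pos: [0.578, -0.0671, 0.2384]
tool_rot: [-0.027, 3.128, 0.011]
wrist_force: [0.3, 0.2, 0.0]
grip_width: 0.0851
```

Request:
{"method": "jog_arm", "body": {
  "steps": [
    [1,-0.24,-1,0,0,0,0.2],
    [1,-0.24,-1,0,0,0,0.2],
    [1,-0.24,-1,0,0,0,0.2],
    [1,-0.24,-1,0,0,0,0.2],
    [1,-0.24,-1,0,0,0,0.2],
    [1,-0.24,-1,0,0,0,0.2],
    [1,-0.24,-1,0,0,0,0.2],
    [1,-0.24,-1,0,0,0,0.2],
    [1,-0.24,-1,0,0,0,0.2]
  ]
}}

```text
time_s: 6.28
eef_pos: [0.5177, -0.3174, 0.2383]
tool_rot: [-0.18, 3.123, 0.013]
wrist_force: [0.3, -0.4, -0.4]
grip_width: 0.086
```

Request:
{"method": "jog_arm", "body": {
  "steps": [
    [1,0,-0.14,0,0,0,0],
    [1,0,-0.14,0,0,0,0],
    [1,0,-0.14,0,0,0,0],
    [1,0,-0.14,0,0,0,0]
  ]
}}

```text
time_s: 6.62
eef_pos: [0.5185, -0.3504, 0.2382]
tool_rot: [-0.184, 3.122, 0.015]
wrist_force: [-0.7, 1.1, -0.3]
grip_width: 0.0854
```

```bash
python3 - <<'E'
from h import *
st(); im,c=snap('wrist','w3'); bar(im,c,(.518,-.352),.079)
P=np.array([.578,-.0671]); im,c=snap('top','top1'); bar(im,c,(.3655,.304),.079); bar(im,c,(.575,-.0675),.083)
E
```

```text
6.62 [ 0.5185 -0.3504  0.2382] [-0.184  3.122  0.015] F [-0.7  1.1 -0.3] w 0.0854
bar 964 [ 0.5161 -0.3565] rect [ 517.1 -356.5] [61.  13.4] ang 7.6
bar 115 [0.367  0.3027] rect [367.4 302.9] [55.  18.5] ang 7.6
bar 36 [0.3696 0.2654] rect [369.7 265.3] [82.3  4.1] ang 7.5
bar 92 [ 0.578  -0.0646] rect [578.3 -64.5] [56.3 12.4] ang 1.0
```

View pics/w3.png

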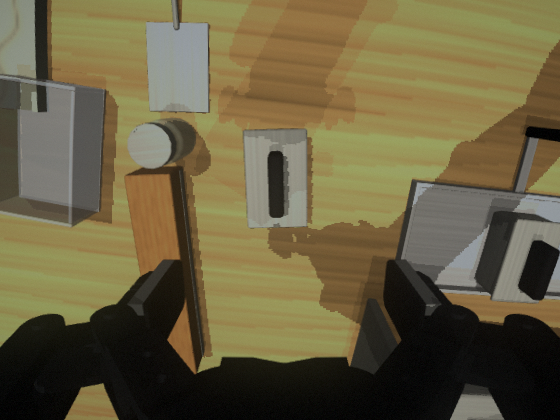

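The dish handle is at pixel (276,183), measured at (0.517,-0.3565) with angle 7.6°. The wrap box and pepper stand to the left, so I'm keeping the jaws part-open.

Request:
{"method": "jog_arm", "body": {
  "steps": [
    [0.2,-0.006,-0.026,-0.3,0,0,0.03],
    [0.2,-0.006,-0.026,-0.5,0,0,0.03],
    [0.2,-0.006,-0.026,-0.65,0,0,0.03],
    [0.2,-0.006,-0.026,-0.73,0,0,0.03],
    [0.2,-0.006,-0.026,-0.73,0,0,0.03],
    [0.2,-0.006,-0.026,-0.73,0,0,0.03],
    [-1,-0.006,-0.026,-0.73,0,0,0.03],
    [-1,-0.006,-0.026,-0.73,0,0,0.03],
    [-1,-0.006,-0.026,-0.73,0,0,0.03],
    [-1,-0.006,-0.026,-0.73,0,0,0.03]
  ]
}}

```text
time_s: 7.55
eef_pos: [0.5186, -0.357, 0.0584]
tool_rot: [-0.209, 3.117, 0.011]
wrist_force: [-0.4, 2.1, 7.0]
grip_width: 0.0126
```

Request:
{"method": "jog_arm", "body": {
  "steps": [
    [-1,0,0,0,0,0,0],
    [-1,0,0,0,0,0,0],
    [-1,0,0,0,0,0,0],
    [-1,0,0,0.2,0,0,0],
    [-1,0,0,0.5,0,0,0],
    [-1,0,0,0.5,0,0,0],
    [-1,0,0,0.5,0,0,0]
  ]
}}

```text
time_s: 8.13
eef_pos: [0.5221, -0.3591, 0.192]
tool_rot: [-0.207, 3.107, -0.001]
wrist_force: [1.2, -1.2, -1.5]
grip_width: 0.0124
```

Request:
{"method": "jog_arm", "body": {
  "steps": [
    [-1,0.21,0.844,0,0,0,-0.237],
    [-1,0.21,0.844,0,0,0,-0.237],
    [-1,0.21,0.844,0,0,0,-0.237],
    [-1,0.21,0.844,0,0,0,-0.237],
    [-1,0.21,0.844,0,0,0,-0.237],
    [-1,0.21,0.844,0,0,0,-0.237],
    [-1,0.21,0.844,0,0,0,-0.237],
    [-1,0.21,0.844,0,0,0,-0.237]
  ]
}}

```text
time_s: 8.8
eef_pos: [0.5745, -0.1475, 0.1918]
tool_rot: [-0.026, 3.114, -0.004]
wrist_force: [-0.2, -0.4, -1.9]
grip_width: 0.0131
```

```bash
python3 - <<'E'
from h import *
st(); im,c=snap('wrist','w4'); bar(im,c,(.438,-.036),.06); im,c=snap('top','top2');bar(im,c,(.438,-.036),.06);bar(im,c,(.367,.303),.079)
E
```

```text
8.8 [ 0.5745 -0.1475  0.1918] [-0.026  3.114 -0.004] F [-0.2 -0.4 -1.9] w 0.0131
bar 3400 [ 0.4426 -0.0453] rect [448.3 -43.2] [31.4 98.4] ang -86.6
bar 8 [ 0.4912 -0.0308] rect [491.3 -30.7] [0.7 5.2] ang -1.6
bar 4 [ 0.4845 -0.0306] rect [484.5 -30.6] [2.2 0. ] ang 7.1
bar 111 [ 0.4383 -0.0354] rect [438.4 -35.3] [ 9.3 87. ] ang -88.9
bar 114 [0.3669 0.3028] rect [367.4 302.9] [55.  18.5] ang 7.7
bar 39 [0.3721 0.2657] rect [371.2 265.5] [85.3  4.1] ang 7.2
```

View pics/w4.png

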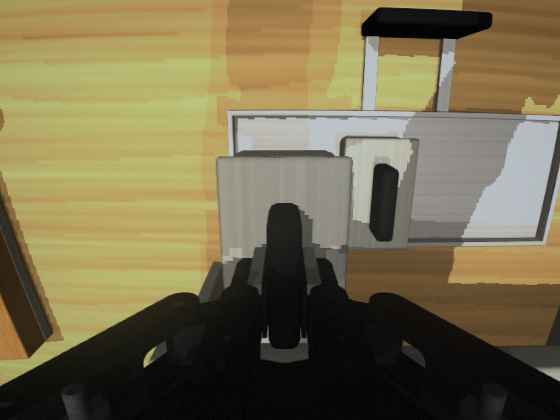

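The held dish is beside the first one with a clear gap, inside the rim (left rim edge at x≈232 px). Lowering it into the -114 slot.

Request:
{"method": "jog_arm", "body": {
  "steps": [
    [-1,0.005,0,-0.2,0,0.055,0],
    [-1,0.005,0,-0.35,0,0.055,0],
    [-1,0.005,0,-0.45,0,0.055,0],
    [-1,0.005,0,-0.5,0,0.055,0],
    [-1,0.005,0,-0.515,0,0.055,0],
    [-1,0.005,0,-0.515,0,0.055,0],
    [-1,0.005,0,-0.515,0,0.055,0]
  ]
}}

```text
time_s: 9.48
eef_pos: [0.5745, -0.1519, 0.0625]
tool_rot: [0.016, -3.14, 0.006]
wrist_force: [-1.3, -0.3, -2.1]
grip_width: 0.0128
```

Request:
{"method": "jog_arm", "body": {
  "steps": [
    [0.1,0,0,0,0,0,0],
    [0.1,0,0,0,0,0,0],
    [0.1,0,0,0,0,0,0],
    [0.1,0,0,0,0,0,0],
    [0.1,0,0,0.15,0,0,0],
    [0.1,0,0,0.3,0,0,0],
    [1,0,0,0.6,0,0,0],
    [1,0,0,0.68,0,0,0],
    [1,0,0,0.68,0,0,0]
  ]
}}

```text
time_s: 10.23
eef_pos: [0.5772, -0.1522, 0.2397]
tool_rot: [-0.016, 3.133, -0.01]
wrist_force: [0.9, -0.2, 1.7]
grip_width: 0.0806
```

Request:
{"method": "jog_arm", "body": {
  "steps": [
    [1,-0.4,0.9,0,0,0,0],
    [1,-0.4,0.9,0,0,0,0],
    [1,-0.4,0.9,0,0,0,0],
    [1,-0.4,0.9,0,0,0,0],
    [1,-0.4,0.9,0,0,0,0],
    [1,-0.4,0.9,0,0,0,0],
    [1,-0.4,0.9,0,0,0,0],
    [1,-0.4,0.9,0,0,0,0]
  ]
}}

```text
time_s: 10.9
eef_pos: [0.4765, 0.0751, 0.2403]
tool_rot: [-0.024, 3.132, -0.009]
wrist_force: [1.2, -0.4, 0.6]
grip_width: 0.0857
```

Request:
{"method": "jog_arm", "body": {
  "steps": [
    [1,-0.4,0.9,0,0,0,0.23],
    [1,-0.4,0.9,0,0,0,0.23],
    [1,-0.4,0.9,0,0,0,0.23],
    [1,-0.4,0.9,0,0,0,0.23],
    [1,-0.4,0.9,0,0,0,0.23],
    [1,-0.4,0.9,0,0,0,0.23],
    [1,-0.4,0.9,0,0,0,0.23],
    [1,-0.4,0.9,0,0,0,0.23],
    [1,-0.4,0.9,0,0,0,0.23]
  ]
}}

```text
time_s: 11.65
eef_pos: [0.3776, 0.2989, 0.2401]
tool_rot: [-0.202, 3.125, -0.01]
wrist_force: [0.3, -0.4, 0.2]
grip_width: 0.0854
```

```bash
python3 - <<'E'
from h import *
st(); im,c=snap('wrist','w5'); bar(im,c,(.367,.304),.079); im,c=snap('top','top3');bar(im,c,(.438,-.036),.06);bar(im,c,(.576,-.15),.083);bar(im,c,(.576,-.067),.083)
E
```

```text
11.65 [0.3776 0.2989 0.2401] [-0.202  3.125 -0.01 ] F [ 0.3 -0.4  0.2] w 0.0854
bar 980 [0.3615 0.3042] rect [362.4 304.1] [60.2 13.2] ang 8.2
bar 4 [0.3229 0.271 ] rect [322.9 271. ] [2.6 0. ] ang 6.4
bar 1 [0.3192 0.2706] rect [319.2 270.6] [0. 0.] ang 0.0
bar 112 [ 0.4384 -0.0352] rect [438.4 -35.3] [ 9.3 87. ] ang -89.3
bar 96 [ 0.5747 -0.1481] rect [ 574.7 -148.1] [59.5 12.4] ang 0.1
bar 17 [ 0.5517 -0.1853] rect [ 551.8 -185.3] [ 0.  49.8] ang -0.1
bar 92 [ 0.578  -0.0646] rect [578.3 -64.5] [56.3 12.4] ang 1.0
```

Request:
{"method": "jog_arm", "body": {
  "steps": [
    [0.2,-0.06,0.018,-0.3,0,0,0.03],
    [0.2,-0.06,0.018,-0.5,0,0,0.03],
    [0.2,-0.06,0.018,-0.65,0,0,0.03],
    [0.2,-0.06,0.018,-0.735,0,0,0.03],
    [0.2,-0.06,0.018,-0.735,0,0,0.03],
    [0.2,-0.06,0.018,-0.735,0,0,0.03],
    [-1,-0.06,0.018,-0.735,0,0,0.03],
    [-1,-0.06,0.018,-0.735,0,0,0.03],
    [-1,-0.06,0.018,-0.735,0,0,0.03],
    [-1,-0.06,0.018,-0.735,0,0,0.03]
  ]
}}

```text
time_s: 12.58
eef_pos: [0.3641, 0.3032, 0.058]
tool_rot: [-0.22, 3.121, -0.007]
wrist_force: [0.7, 0.8, 2.3]
grip_width: 0.0127
```

Request:
{"method": "jog_arm", "body": {
  "steps": [
    [-1,0,0,0,0,0,0],
    [-1,0,0,0,0,0,0],
    [-1,0,0,0,0,0,0],
    [-1,0,0,0.2,0,0,0],
    [-1,0,0,0.5,0,0,0],
    [-1,0,0,0.5,0,0,0],
    [-1,0,0,0.5,0,0,0]
  ]
}}

```text
time_s: 13.17
eef_pos: [0.3662, 0.306, 0.1898]
tool_rot: [-0.22, 3.112, 0.003]
wrist_force: [1.0, 1.6, -2.2]
grip_width: 0.0129
```

Request:
{"method": "jog_arm", "body": {
  "steps": [
    [-1,0.42,-0.6,0,0,0.04,-0.253],
    [-1,0.42,-0.6,0,0,0.04,-0.253],
    [-1,0.42,-0.6,0,0,0.04,-0.253],
    [-1,0.42,-0.6,0,0,0.04,-0.253],
    [-1,0.42,-0.6,0,0,0.04,-0.253],
    [-1,0.42,-0.6,0,0,0.04,-0.253],
    [-1,0.42,-0.6,0,0,0.04,-0.253]
  ]
}}

```text
time_s: 13.75
eef_pos: [0.4712, 0.1551, 0.1896]
tool_rot: [-0.019, 3.14, 0.004]
wrist_force: [-1.1, 0.8, -1.9]
grip_width: 0.0124
```

Request:
{"method": "jog_arm", "body": {
  "steps": [
    [-1,0.42,-0.58,0,0,0,0],
    [-1,0.42,-0.58,0,0,0,0],
    [-1,0.42,-0.58,0,0,0,0],
    [-1,0.42,-0.58,0,0,0,0],
    [-1,0.42,-0.58,0,0,0,0],
    [-1,0.42,-0.58,0,0,0,0],
    [-1,0.42,-0.58,0,0,0,0]
  ]
}}

```text
time_s: 14.33
eef_pos: [0.5758, 0.0111, 0.1891]
tool_rot: [0.019, -3.141, -0.005]
wrist_force: [0.4, 1.3, -2.6]
grip_width: 0.0127
```

```bash
python3 - <<'E'
from h import *
st(); im,c=snap('wrist','w6')
E
```

```text
14.33 [0.5758 0.0111 0.1891] [ 0.019 -3.141 -0.005] F [ 0.4  1.3 -2.6] w 0.0127
```

View pics/w6.png

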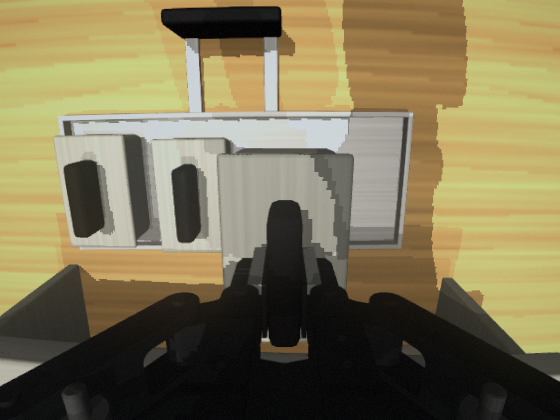

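Two dishes sit in the tray at left; the held dish hovers over the free slot. I'll check the tray position from its rim corners (60,117), (413,114), (402,246).

```bash
python3 - <<'E'
from h import *
im,c=load('w6')
print(ray(c,[[60,117],[413,114],[402,246]],.016)[:,:2].round(4)); print('d3,d1 handle tops', ray(c,[[84,163],[184,166],[82,236],[184,240]],.083)[:,:2].round(4))
print('d1 lid edges', ray(c,[[152,141],[222,140],[133,137],[55,137]],.053)[:,:2].round(4))
E
```

```text
[[ 0.5115 -0.1966]
 [ 0.507   0.1285]
 [ 0.6355  0.1315]]
d3,d1 handle tops [[ 0.5445 -0.1385]
 [ 0.5466 -0.0622]
 [ 0.6029 -0.1488]
 [ 0.6048 -0.0661]]
d1 lid edges [[ 0.5309 -0.0961]
 [ 0.5299 -0.0387]
 [ 0.5276 -0.1117]
 [ 0.5272 -0.1792]]
```

Request:
{"method": "jog_arm", "body": {
  "steps": [
    [-1,0,0,-0.2,0,0,0],
    [-1,0,0,-0.35,0,0,0],
    [-1,0,0,-0.45,0,0,0],
    [-1,0,0,-0.49,0,0,0],
    [-1,0,0,-0.505,0,0,0],
    [-1,0,0,-0.505,0,0,0],
    [-1,0,0,-0.505,0,0,0]
  ]
}}

```text
time_s: 14.97
eef_pos: [0.5757, 0.0142, 0.0642]
tool_rot: [-0.026, 3.14, 0.007]
wrist_force: [-0.3, -0.6, -2.2]
grip_width: 0.0126
```

Request:
{"method": "jog_arm", "body": {
  "steps": [
    [0.1,0,0,0,0,0,0],
    [0.1,0,0,0,0,0,0],
    [0.1,0,0,0,0,0,0],
    [0.1,0,0,0,0,0,0],
    [0.1,0,0,0.15,0,0,0],
    [0.1,0,0,0.3,0,0,0],
    [0.3,0,0,0.6,0,0,0],
    [0.3,0,0,0.6,0,0,0],
    [0.3,0,0,0.6,0,0,0]
  ]
}}

```text
time_s: 15.72
eef_pos: [0.5791, 0.0148, 0.2217]
tool_rot: [-0.026, 3.129, 0.008]
wrist_force: [1.7, -0.1, 0.9]
grip_width: 0.0554
```

Request:
{"method": "jog_arm", "body": {
  "steps": [
    [0.3,-0.56,-0.18,0,0,0,1],
    [0.3,-0.56,-0.18,0,0,0,1],
    [0.3,-0.56,-0.18,0,0,0,1],
    [0.3,-0.56,-0.18,0,0,0,1],
    [0.3,-0.56,-0.18,0,0,0,1],
    [0.3,-0.56,-0.18,0,0,0,1],
    [0.3,-0.56,-0.18,0,0,0,1]
  ]
}}

```text
time_s: 16.3
eef_pos: [0.4402, -0.0302, 0.2222]
tool_rot: [-0.794, 3.026, 0.012]
wrist_force: [0.1, 0.1, -0.3]
grip_width: 0.0556
```

Request:
{"method": "jog_arm", "body": {
  "steps": [
    [0.3,0,0,0,0,0,1],
    [0.3,0,0,0,0,0,1],
    [0.3,0,0,0,0,0,1],
    [0.3,0,0,0,0,0,1],
    [0.3,0,0,0,0,0,1]
  ]
}}

```text
time_s: 16.72
eef_pos: [0.4416, -0.0295, 0.222]
tool_rot: [-1.526, 2.733, 0.018]
wrist_force: [0.3, 0.4, 0.4]
grip_width: 0.0554
```

Request:
{"method": "jog_arm", "body": {
  "steps": [
    [0.3,0,0,0,0,0,1],
    [0.3,0,0,0,0,0,1],
    [0.3,0,0,0,0,0,1],
    [0.3,0,0,0,0,0,1],
    [0.3,0,0,0,0,0,1]
  ]
}}

```text
time_s: 17.13
eef_pos: [0.4425, -0.029, 0.2218]
tool_rot: [-2.157, 2.271, 0.023]
wrist_force: [0.2, -1.1, 0.0]
grip_width: 0.0558
```

```bash
python3 - <<'E'
from h import *
o=st(); print(R.from_rotvec(o['tool_rot']).as_matrix().round(3)[:,1:], o['q'])
im,c=snap('top','top4'); 
for p in [(.438,-.036,.06),(.576,-.15,.083),(.576,-.065,.083),(.575,.011,.083)]: bar(im,c,p[:2],p[2])
im,c=snap('wrist','w7')
E
```

```text
17.13 [ 0.4425 -0.029   0.2218] [-2.157  2.271  0.023] F [ 0.2 -1.1  0. ] w 0.0558
[[-0.999 -0.003]
 [ 0.051  0.017]
 [ 0.004 -1.   ]] [ 0.5648632   0.28500893 -0.69930395  1.95697056  0.19926156  0.97485836
  2.86277354]
bar 951 [ 0.4316 -0.0357] rect [441.7 -33.5] [108.6 109.1] ang 74.8
bar 3 [ 0.4842 -0.0867] rect [483.8 -86.8] [1.4 7. ] ang -27.6
bar 1 [ 0.4935 -0.0876] rect [493.5 -87.6] [0. 0.] ang 0.0
bar 96 [ 0.5747 -0.1481] rect [ 574.7 -148.1] [59.5 12.4] ang 0.1
bar 17 [ 0.5517 -0.1853] rect [ 551.8 -185.3] [ 0.  49.8] ang -0.1
bar 9 [ 0.5319 -0.0938] rect [533.5 -94.3] [15.5  3.1] ang 8.0
bar 271 [ 0.5544 -0.0537] rect [565.8 -52.2] [81.1 86.3] ang -46.9
bar 2 [ 0.5301 -0.0727] rect [530.1 -72.7] [4.4 0. ] ang -44.2
bar 2 [ 0.5271 -0.0789] rect [527.1 -78.9] [4.4 0. ] ang -44.2
bar 305 [0.5464 0.01  ] rect [563.4  10.9] [ 77.9 101.7] ang 89.3
bar 4 [0.6238 0.0588] rect [623.8  58.8] [0.  9.3] ang -89.3
bar 1 [0.6236 0.0697] rect [623.6  69.7] [0. 0.] ang 0.0
```

View pics/w7.png

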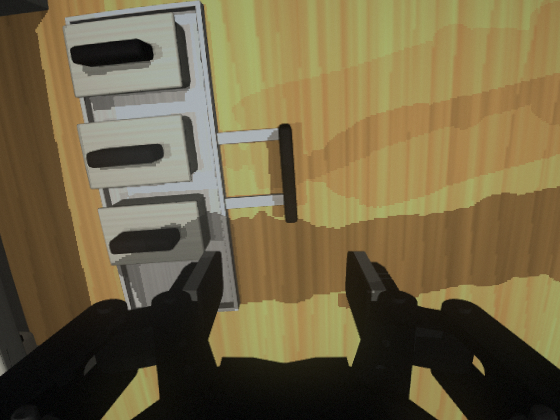

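All three dishes sit in the tray. The wrist joint is close to its limit (2.86 of 2.89), so I'll turn half a turn the other way for the handle grasp.

Request:
{"method": "jog_arm", "body": {
  "steps": [
    [0.3,0,0,0,0,0,-1],
    [0.3,0,0,0,0,0,-1],
    [0.3,0,0,0,0,0,-1],
    [0.3,0,0,0,0,0,-1],
    [0.3,0,0,0,0,0,-1]
  ]
}}

```text
time_s: 17.65
eef_pos: [0.4424, -0.029, 0.2219]
tool_rot: [-1.5, 2.746, 0.019]
wrist_force: [0.2, 1.0, 0.3]
grip_width: 0.0552
```

Request:
{"method": "jog_arm", "body": {
  "steps": [
    [0.3,0,0,0,0,0,-1],
    [0.3,0,0,0,0,0,-1],
    [0.3,0,0,0,0,0,-1],
    [0.3,0,0,0,0,0,-1],
    [0.3,0,0,0,0,0,-1]
  ]
}}

```text
time_s: 18.07
eef_pos: [0.4426, -0.0287, 0.2219]
tool_rot: [-0.765, 3.031, 0.013]
wrist_force: [0.1, -0.6, 0.1]
grip_width: 0.0556
```

Request:
{"method": "jog_arm", "body": {
  "steps": [
    [0.3,0,0,0,0,0,-1],
    [0.3,0,0,0,0,0,-1],
    [0.3,0,0,0,0,0,-1],
    [0.3,0,0,0,0,0,-1],
    [0.3,0,0,0,0,0,-1]
  ]
}}

```text
time_s: 18.48
eef_pos: [0.4428, -0.0284, 0.222]
tool_rot: [0.011, 3.124, 0.006]
wrist_force: [-0.5, -0.4, 0.1]
grip_width: 0.0555
```

Request:
{"method": "jog_arm", "body": {
  "steps": [
    [0.3,0,0,0,0,0,-1],
    [0.3,0,0,0,0,0,-1],
    [0.3,0,0,0,0,0,-1],
    [0.3,0,0,0,0,0,-1],
    [0.3,0,0,0,0,0,-1]
  ]
}}

```text
time_s: 18.9
eef_pos: [0.4429, -0.0283, 0.222]
tool_rot: [0.783, 3.024, -0.001]
wrist_force: [-0.4, 1.1, 0.3]
grip_width: 0.0558
```

Request:
{"method": "jog_arm", "body": {
  "steps": [
    [0.3,0,0,0,0,0,-1],
    [0.3,0,0,0,0,0,-1],
    [0.3,0,0,0,0,0,-1],
    [0.3,0,0,0,0,0,-1],
    [0.3,0,0,0,0,0,-1]
  ]
}}

```text
time_s: 19.32
eef_pos: [0.443, -0.0281, 0.2219]
tool_rot: [1.503, 2.739, -0.007]
wrist_force: [1.2, 0.7, 0.4]
grip_width: 0.0552
```

Request:
{"method": "jog_arm", "body": {
  "steps": [
    [0.3,0,0,0,0,0,-1],
    [0.3,0,0,0,0,0,-1],
    [0.3,0,0,0,0,0,-1],
    [0.3,0,0,0,0,0,-1],
    [0.3,0,0,0,0,0,-1]
  ]
}}

```text
time_s: 19.73
eef_pos: [0.4431, -0.028, 0.2218]
tool_rot: [2.13, 2.288, -0.014]
wrist_force: [0.1, 0.6, 0.4]
grip_width: 0.0555
```

```bash
cat >> h.py <<'E'
def jaw(o):
    M=R.from_rotvec(o['tool_rot']).as_matrix(); print('jaw',M[:,1].round(3),'deg',np.degrees(np.arctan2(M[1,1],M[0,1])).round(2),'z',M[:,2].round(3),'q',np.round(o['q'],2))
E
python3 - <<'E'
from h import *
o=st(); jaw(o)
im,c=snap('wrist','w8'); bar(im,c,(.438,-.035),.06)
E
```

```text
19.73 [ 0.4431 -0.028   0.2218] [ 2.13   2.288 -0.014] F [0.1 0.6 0.4] w 0.0555
jaw [0.997 0.071 0.004] deg 4.1 z [ 0.005 -0.017 -1.   ] q [ 0.06  0.23 -0.08  1.97  0.04  0.94  0.02]
bar 1173 [ 0.4374 -0.0314] rect [437.4 -33.1] [11.3 92.5] ang -89.0
```

Request:
{"method": "jog_arm", "body": {
  "steps": [
    [0.3,-0.023,-0.02,-0.2,0.034,0,-0.108],
    [0.3,-0.023,-0.02,-0.4,0.034,0,-0.108],
    [0.3,-0.023,-0.02,-0.6,0.034,0,-0.108],
    [0.3,-0.023,-0.02,-0.77,0.034,0,-0.108],
    [0.3,-0.023,-0.02,-0.77,0.034,0,-0.108],
    [-1,-0.023,-0.02,-0.77,0.034,0,-0.108],
    [-1,-0.023,-0.02,-0.77,0.034,0,-0.108],
    [-1,-0.023,-0.02,-0.77,0.034,0,-0.108],
    [-1,-0.023,-0.02,-0.77,0.034,0,-0.108],
    [-1,-0.023,-0.02,-0.77,0.034,0,-0.108]
  ]
}}

```text
time_s: 20.62
eef_pos: [0.4381, -0.0331, 0.0311]
tool_rot: [2.191, 2.244, 0.008]
wrist_force: [-0.7, 0.7, 4.7]
grip_width: 0.0112
```

Request:
{"method": "jog_arm", "body": {
  "steps": [
    [-1,0,0,0,0,0,0],
    [-1,0,0,0,0,0,0],
    [-1,0,0,0,0,0,0]
  ]
}}

```text
time_s: 20.87
eef_pos: [0.4381, -0.0333, 0.0314]
tool_rot: [2.19, 2.244, 0.008]
wrist_force: [-0.1, -1.0, -6.4]
grip_width: 0.0108
```

```bash
python3 - <<'E'
from h import *
o=st(); jaw(o)
im,c=snap('top','top5')
P=(lambda uv,z:ray(c,uv,z)[:,:2].round(4).tolist())
print('canopy FL,FR',P([[193.2,169.5],[338.3,173.7]],.175),'back',P([[197.4,102],[340,106.5]],.175))
print('slider',P([[313.7,155]],.229),'pointer',P([[294.5,146.5]],.201))
print('track', P([[271.5,149.5],[271.5,162.5],[322.5,164.5]],.189))
cr=im[85:260,180:350]; cv2.imwrite('pics/c2.png',cv2.resize(cr,(583,600),interpolation=cv2.INTER_CUBIC)[:,:,::-1])
E
```

```text
20.87 [ 0.4381 -0.0333  0.0314] [2.19  2.244 0.008] F [-0.1 -1.  -6.4] w 0.0108
jaw [1.    0.024 0.008] deg 1.39 z [ 0.008 -0.    -1.   ] q [ 0.06  0.53 -0.05  2.22  0.07  0.39 -0.03]
canopy FL,FR [[0.6573, 0.1994], [0.6504, -0.2235]] back [[0.8637, 0.1958], [0.8556, -0.2305]]
slider [[0.6913, -0.1471]] pointer [[0.7227, -0.0942]]
track [[0.7162, -0.0281], [0.6776, -0.0287], [0.6738, -0.1759]]
```

View pics/c2.png

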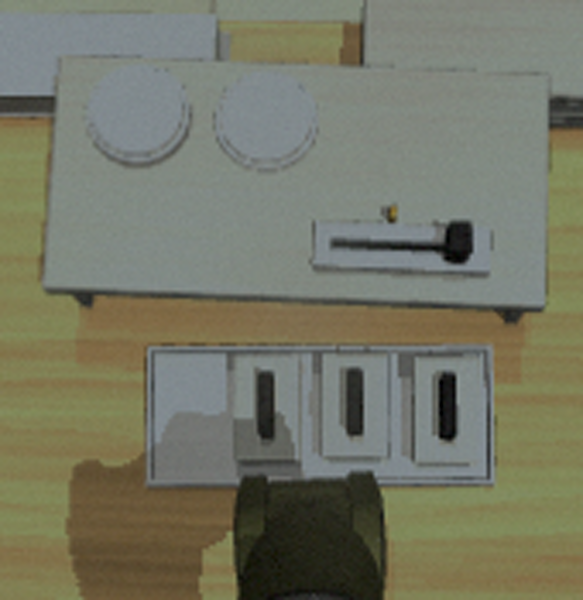

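The top crop shows the three dishes inside the tray. The canopy front runs from (44,292) to (545,308), which is a yaw of about -1°, and the pointer is at (391,212) with the slider at (458,241). Next I align the tray and slide it in gently.

Request:
{"method": "jog_arm", "body": {
  "steps": [
    [-1,0,0.01,-0.006,0,0,-0.01],
    [-1,0,0.025,-0.006,0,0,-0.025],
    [-1,0,0.045,-0.006,0,0,-0.045],
    [-1,0,0.065,-0.006,0,0,-0.065],
    [-1,0,0.08,-0.006,0,0,-0.08],
    [-1,0.01,0.088,-0.006,0,0,-0.084],
    [-1,0.03,0.088,-0.006,0,0,-0.084],
    [-1,0.055,0.088,-0.006,0,0,-0.084],
    [-1,0.08,0.088,-0.006,0,0,-0.084],
    [-1,0.1,0.088,-0.006,0,0,-0.084]
  ]
}}

```text
time_s: 21.75
eef_pos: [0.4514, -0.0128, 0.0305]
tool_rot: [-2.239, -2.194, 0.017]
wrist_force: [-32.6, -2.4, 47.1]
grip_width: 0.0106
```

```bash
python3 - <<'E'
from h import *
o=st(); jaw(o); im,c=snap('top','top6')
g=cv2.cvtColor(np.ascontiguousarray(im),cv2.COLOR_RGB2GRAY)
cr=im[95:260,170:350]; cv2.imwrite('pics/c3.png',cv2.resize(cr,(654,600),interpolation=cv2.INTER_CUBIC)[:,:,::-1])
E
```

```text
21.75 [ 0.4514 -0.0128  0.0305] [-2.239 -2.194  0.017] F [-32.6  -2.4  47.1] w 0.0106
jaw [ 1.    -0.02  -0.012] deg -1.17 z [-0.012 -0.003 -1.   ] q [-0.01  0.54 -0.03  2.18  0.04  0.43 -0.09]
```

View pics/c3.png

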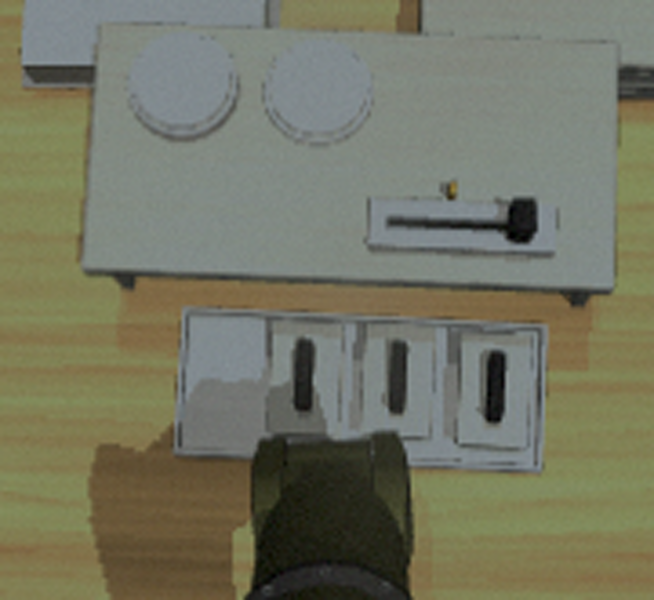

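The tray is aligned, but I'm pressing down too hard (47 N), so I'll ease up before sliding on.

Request:
{"method": "jog_arm", "body": {
  "steps": [
    [-1,0,0,0.0032,0,0,0],
    [-1,0,0,0.0032,0,0,0]
  ]
}}

```text
time_s: 21.97
eef_pos: [0.4522, -0.0131, 0.032]
tool_rot: [-2.241, -2.194, 0.015]
wrist_force: [-5.7, -2.2, -2.1]
grip_width: 0.0111
```

Request:
{"method": "jog_arm", "body": {
  "steps": [
    [-1,0.01,0,0,0,0,0],
    [-1,0.02,0,0,0,0,0],
    [-1,0.03,0,0,0,0,0]
  ]
}}

```text
time_s: 22.22
eef_pos: [0.4579, -0.0129, 0.0316]
tool_rot: [-2.238, -2.193, 0.019]
wrist_force: [-7.0, 0.4, 1.4]
grip_width: 0.0113
```

Request:
{"method": "jog_arm", "body": {
  "steps": [
    [-1,0.01,0,0.001,0,0,0],
    [-1,0.03,0,0.001,0,0,0],
    [-1,0.06,0,0.001,0,0,0],
    [-1,0.09,0,0.001,0,0,0],
    [-1,0.12,0,0.001,0,0,0],
    [-1,0.15,0,0.001,0,0,0],
    [-1,0.18,0,0.001,0,0,0],
    [-1,0.2,0,0.001,0,0,0],
    [-1,0.21,0,0.001,0,0,0]
  ]
}}

```text
time_s: 22.97
eef_pos: [0.5097, -0.0124, 0.0314]
tool_rot: [-2.236, -2.193, 0.021]
wrist_force: [-7.9, -0.2, 2.8]
grip_width: 0.0108
```

```bash
python3 - <<'E'
from h import *
o=st(); jaw(o); im,c=snap('scene','s1')
cr=im[200:320,180:400]; cv2.imwrite('pics/c4.png',cv2.resize(cr,(770,420),interpolation=cv2.INTER_CUBIC)[:,:,::-1])
E
```

```text
22.97 [ 0.5097 -0.0124  0.0314] [-2.236 -2.193  0.021] F [-7.9 -0.2  2.8] w 0.0108
jaw [ 1.    -0.02  -0.016] deg -1.12 z [-0.016 -0.003 -1.   ] q [-0.    0.6  -0.04  2.02  0.04  0.54 -0.09]
```

View pics/c4.png

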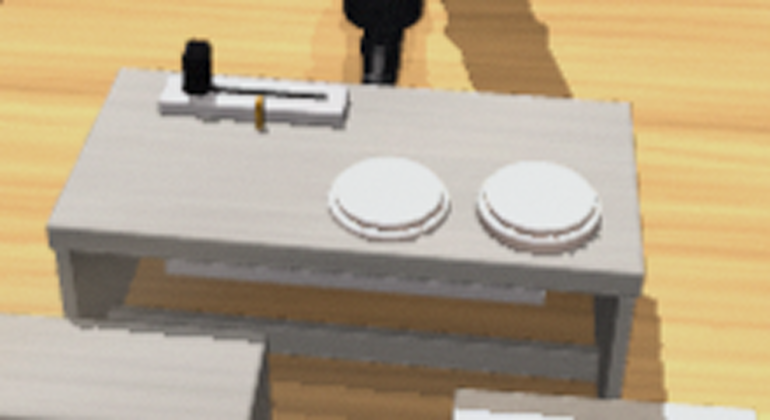

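The tray's leading rim is visible under the canopy from (165,265) to (545,297), parallel to the back stop and clear of both side panels.

Request:
{"method": "jog_arm", "body": {
  "steps": [
    [-1,0.01,0.002,0.001,0,0,0],
    [-1,0.03,0.002,0.001,0,0,0],
    [-1,0.06,0.002,0.001,0,0,0],
    [-1,0.09,0.002,0.001,0,0,0],
    [-1,0.12,0.002,0.001,0,0,0],
    [-1,0.15,0.002,0.001,0,0,0],
    [-1,0.18,0.002,0.001,0,0,0],
    [-1,0.21,0.002,0.001,0,0,0],
    [-1,0.23,0.002,0.001,0,0,0],
    [-1,0.24,0.002,0.001,0,0,0]
  ]
}}

```text
time_s: 23.85
eef_pos: [0.5695, -0.0114, 0.0313]
tool_rot: [-2.234, -2.193, 0.022]
wrist_force: [-9.3, 0.3, 2.6]
grip_width: 0.011
```

Request:
{"method": "jog_arm", "body": {
  "steps": [
    [-1,0.01,0.002,0.001,0,0,0],
    [-1,0.02,0.002,0.001,0,0,0],
    [-1,0.03,0.002,0.001,0,0,0]
  ]
}}

```text
time_s: 24.1
eef_pos: [0.5753, -0.0105, 0.0312]
tool_rot: [-2.232, -2.192, 0.026]
wrist_force: [-9.1, -0.6, 5.2]
grip_width: 0.0109
```

Request:
{"method": "jog_arm", "body": {
  "steps": [
    [-1,0.01,0,0.001,0,0,0],
    [-1,0.02,0,0.001,0,0,0]
  ]
}}

```text
time_s: 24.27
eef_pos: [0.5785, -0.0103, 0.0312]
tool_rot: [-2.229, -2.191, 0.03]
wrist_force: [-10.5, 0.2, 6.6]
grip_width: 0.0111
```

Request:
{"method": "jog_arm", "body": {
  "steps": [
    [-1,0.008,-0.002,0.001,0,0,0],
    [-1,0.016,-0.002,0.001,0,0,0]
  ]
}}

```text
time_s: 24.43
eef_pos: [0.5807, -0.0104, 0.0312]
tool_rot: [-2.227, -2.19, 0.033]
wrist_force: [-10.3, -0.3, 6.0]
grip_width: 0.011
```

Request:
{"method": "jog_arm", "body": {
  "steps": [
    [-1,0.008,-0.002,0.001,0,0,0],
    [-1,0.012,-0.002,0.001,0,0,0]
  ]
}}

```text
time_s: 24.6
eef_pos: [0.5823, -0.0104, 0.0314]
tool_rot: [-2.224, -2.189, 0.036]
wrist_force: [-11.2, 0.0, 5.8]
grip_width: 0.0109
```

```bash
python3 - <<'E'
from h import *
o=st(); jaw(o); print(o['ft_torque'])
E
```

```text
24.6 [ 0.5823 -0.0104  0.0314] [-2.224 -2.189  0.036] F [-11.2   0.    5.8] w 0.0109
jaw [ 0.999 -0.016 -0.031] deg -0.92 z [-0.031 -0.001 -1.   ] q [-0.    0.68 -0.04  1.81  0.04  0.68 -0.08]
[ 0.03946064  0.51095598 -0.1750052 ]
```

Request:
{"method": "jog_arm", "body": {
  "steps": [
    [-1,0.008,-0.002,0.001,0,-0.01,0],
    [-1,0.014,-0.002,0.001,0,-0.01,0]
  ]
}}

```text
time_s: 24.77
eef_pos: [0.5827, -0.0102, 0.0312]
tool_rot: [-2.223, -2.189, 0.036]
wrist_force: [-16.7, -0.9, 8.9]
grip_width: 0.0108
```

Request:
{"method": "jog_arm", "body": {
  "steps": [
    [-1,0.008,-0.002,0.001,0,-0.01,0],
    [-1,0.014,-0.002,0.001,0,-0.01,0]
  ]
}}

```text
time_s: 24.93
eef_pos: [0.5827, -0.0101, 0.0311]
tool_rot: [-2.222, -2.189, 0.037]
wrist_force: [-19.4, 0.2, 13.7]
grip_width: 0.0107
```

Request:
{"method": "jog_arm", "body": {
  "steps": [
    [-1,0.008,-0.002,0.001,0,-0.01,0],
    [-1,0.014,-0.002,0.001,0,-0.01,0]
  ]
}}

```text
time_s: 25.1
eef_pos: [0.5827, -0.0101, 0.0311]
tool_rot: [-2.22, -2.188, 0.038]
wrist_force: [-18.6, 0.2, 13.4]
grip_width: 0.011
```

Force rises at x=0.5827, as predicted for home. I'll press a little more to seat and square the tray, then release.

Request:
{"method": "jog_arm", "body": {
  "steps": [
    [-1,0.012,0,0.004,0,0,0],
    [-1,0.02,0,0.004,0,0,0],
    [-1,0.02,0,0.004,0,0,0],
    [-1,0.02,0,0.004,0,0,0]
  ]
}}

```text
time_s: 25.43
eef_pos: [0.5826, -0.0101, 0.0314]
tool_rot: [-2.215, -2.184, 0.049]
wrist_force: [-18.9, -1.0, 9.3]
grip_width: 0.0113
```

```bash
python3 - <<'E'
from h import *
o=st(); jaw(o); print(o['ft_torque'])
E
```

```text
25.43 [ 0.5826 -0.0101  0.0314] [-2.215 -2.184  0.049] F [-18.9  -1.    9.3] w 0.0113
jaw [ 0.999 -0.014 -0.044] deg -0.82 z [-0.044 -0.    -0.999] q [ 0.    0.68 -0.04  1.8   0.04  0.7  -0.07]
[-0.12173455  1.92109533 -0.22788691]
```

Request:
{"method": "jog_arm", "body": {
  "steps": [
    [-0.2,-0.004,0,0.002,0,0,0],
    [0,-0.004,0,0.002,0,0,0],
    [0,-0.004,0,0.002,0,0,0],
    [0,-0.004,0,0.002,0,0,0],
    [0,-0.004,0,0.1,0,0,0],
    [0,-0.004,0,0.25,0,0,0],
    [0,-0.004,0,0.4,0,0,0],
    [0,-0.004,0,0.55,0,0,0]
  ]
}}

```text
time_s: 26.1
eef_pos: [0.5819, -0.01, 0.1704]
tool_rot: [-2.215, -2.184, 0.049]
wrist_force: [1.0, 0.4, -1.7]
grip_width: 0.0429
```

Request:
{"method": "jog_arm", "body": {
  "steps": [
    [0,-0.3,0,0.3,0,-0.085,0],
    [0,-0.3,0,0.3,0,-0.085,0],
    [0,-0.3,0,0.3,0,-0.085,0],
    [0,-0.3,0,0.3,0,-0.085,0]
  ]
}}

```text
time_s: 26.43
eef_pos: [0.5063, -0.01, 0.2499]
tool_rot: [2.234, 2.203, 0.006]
wrist_force: [0.1, -1.0, -1.5]
grip_width: 0.0425
```

```bash
python3 - <<'E'
from h import *
o=st(); jaw(o); im,c=snap('wrist','w9'); bar(im,c,(.582,-.011),.06)
im,c=snap('top','top7');  bar(im,c,(.582,-.011),.06)
E
```

```text
26.43 [ 0.5063 -0.01    0.2499] [2.234 2.203 0.006] F [ 0.1 -1.  -1.5] w 0.0425
jaw [ 1.    -0.014  0.006] deg -0.8 z [ 0.006 -0.    -1.   ] q [ 0.01  0.3  -0.05  1.78  0.02  1.05 -0.06]
bar 1722 [ 0.5776 -0.0084] rect [577.5 -11.2] [90.5 20.7] ang -89.7
bar 41 [0.6342 0.0387] rect [634.   37.6] [13.7  3.7] ang 85.7
bar 18 [0.6319 0.0134] rect [632.1  12.3] [11.8  2.4] ang 82.3
bar 106 [0.5552 0.0319] rect [556.9  22.9] [53.9 43.9] ang -3.7
bar 26 [ 0.6062 -0.0255] rect [603.5 -25.1] [57.5  3.2] ang 3.8
bar 23 [ 0.5453 -0.0248] rect [549.3 -21.2] [37.9 12.5] ang -4.8
```

View pics/w9.png

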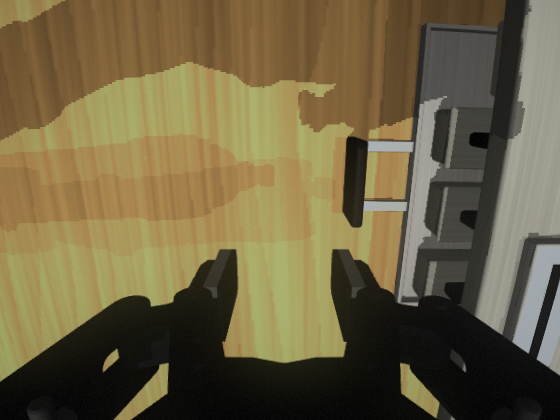

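The handle bar is at (355,182) and the tray's front rim runs from (421,25) to (398,302). I'll compare the rim's yaw with the canopy's front edge numerically.

```bash
python3 - <<'E'
from h import *
im,c=load('w9'); I=im.astype(int); sat=I.max(2)-I.min(2); g=im.mean(2)
def fit(pts,z):
    W=ray(c,pts,z)[:,:2]
    for _ in range(3):
        p=np.polyfit(W[:,1],W[:,0],1); r=W[:,0]-np.polyval(p,W[:,1]); W=W[abs(r)<max(.002,1.5*r.std())]
    return p,len(W),r.std(),W[:,1].min(),W[:,1].max()
a=[]; 
for v in list(range(40,138))+list(range(215,295)):
    u=[u for u in range(385,440) if sat[v,u:u+4].max()<35]
    if u: a.append((u[0],v))
p,n,s,lo,hi=fit(a,.016); print('tray rim yaw',-np.degrees(np.arctan(p[0])),'x@y-.011',np.polyval(p,-.011),n,s,lo,hi)
b=[]
for v in range(170,330):
    d=np.diff(g[v,440:545]); 
    if d.max()>15: b.append((440+d.argmax()+.5,v))
p,n,s,lo,hi=fit(b,.175); print('canopy yaw',-np.degrees(np.arctan(p[0])),'x@y-.012',np.polyval(p,-.012),n,s,lo,hi)
print(b[::30])
E
```

```text
tray rim yaw -1.4262963514513125 x@y-.011 0.6472519013641995 174 0.00038956057053199757 -0.15732458249239115 0.13087228537680817
canopy yaw 24.032165131058843 x@y-.012 0.6585941778706054 101 0.009852198496759397 -0.09906567220589649 0.020735356186634385
[(np.float64(502.5), 170), (np.float64(442.5), 200), (np.float64(492.5), 230), (np.float64(532.5), 260), (np.float64(524.5), 290), (np.float64(480.5), 320)]
```

```bash
python3 - <<'E'
from h import *
im,c=load('w9'); g=cv2.GaussianBlur(im,(3,3),0).astype(float).mean(2)
for sgn,off in((1,0),(1,8),(-1,-15)):
  b=[]
  for v in range(150,330):
    u0=int(502.5-(v-170)*22/150)+off; d=sgn*np.diff(g[v,u0-9:u0+10]); b.append((u0-9+d.argmax()+.5,v))
  for z in(.15,.175):
    W=ray(c,b,z)[:,:2]
    for _ in range(5):
        p=np.polyfit(W[:,1],W[:,0],1); r=W[:,0]-np.polyval(p,W[:,1]); W=W[abs(r)<max(.0015,1.5*r.std())]
    print(sgn,off,z,'yaw',-np.degrees(np.arctan(p[0])).round(2),'x',np.polyval(p,-.012).round(4),len(W),W[:,1].min(),W[:,1].max())
E
```

```text
1 0 0.15 yaw -1.52 x 0.6687 168 -0.12070264995738961 0.031225043904998494
1 0 0.175 yaw -1.52 x 0.6517 168 -0.10217012301207182 0.03403897180556662
1 8 0.15 yaw 0.71 x 0.6693 155 -0.11107721686842145 0.031225043904998494
1 8 0.175 yaw 0.71 x 0.6525 155 -0.09354054735706563 0.03403897180556662
-1 -15 0.15 yaw -0.78 x 0.6539 97 -0.11409279465247607 0.031190421012767106
-1 -15 0.175 yaw -0.78 x 0.6385 97 -0.09624413029099935 0.03400793103419101
```

The tray and canopy yaws agree (-1.43° and -1.52°, same camera), so the tray is square and home. Next I make a test tilt, clear of everything, to learn the arm's wrist geometry for the paddle press.

Request:
{"method": "jog_arm", "body": {
  "steps": [
    [-1,-0.2,0.4,0.4,0,-1,0],
    [-1,-0.2,0.4,0.4,0,-1,0],
    [-1,-0.2,0.4,0.4,0,-1,0],
    [-1,-0.2,0.4,0.4,0,-1,0],
    [-1,-0.2,0.4,0.4,0,-1,0],
    [-1,-0.2,0.4,0.4,0,-1,0]
  ]
}}

```text
time_s: 27.03
eef_pos: [0.457, 0.0916, 0.3463]
tool_rot: [1.95, 1.932, 0.502]
wrist_force: [1.0, -0.2, -0.0]
grip_width: 0.0001
```

```bash
cat > kin.py <<'E'
import numpy as np
from scipy.spatial.transform import Rotation as R
from scipy.optimize import least_squares
def fk(q,p):
    h,L1,L2,L3,o1,o2,o3,y0=p[:8]; s1,s3,s5=p[8:11]
    M=np.eye(3); P=np.array([0,0,h])
    for ax,a,v in [('z',s1*q[0],(0,0,0)),('y',q[1],(o1,0,L1)),('z',s3*q[2],(0,0,0)),('y',q[3],(o2,0,L2)),('z',s5*q[4],(0,0,0)),('y',q[5],(o3,0,L3))]:
        M=M@R.from_euler(ax,a).as_matrix(); P=P+M@np.array(v)
    return P,M
E
python3 - <<'E'
from h import *; from kin import *
import itertools
o=st(); jaw(o); print(np.round(o['q'],4).tolist())
D=[([-1.177,.507,-.238,1.5,.126,1.149,-.155],(.1779,.5986,.2304)),([.5649,.285,-.6993,1.957,.1993,.9749,2.863],(.4425,-.029,.2218)),
([.06,.23,-.08,1.97,.04,.94,.02],(.4431,-.028,.2218)),([.06,.53,-.05,2.22,.07,.39,-.03],(.4381,-.0333,.0314)),([0,.68,-.04,1.81,.04,.68,-.08],(.5823,-.0104,.0314)),
([.01,.3,-.05,1.78,.02,1.05,-.06],(.5063,-.01,.2499)),([0,.6,-.04,2.02,.04,.54,-.09],(.5097,-.0124,.0314)),(o['q'],o['eef_pos'])]
zc=R.from_rotvec(o['tool_rot']).as_matrix()[:,2]
for s in itertools.product((-1,1),repeat=3):
    f=lambda x:np.r_[np.concatenate([fk(q,np.r_[x,0,s])[0]-P for q,P in D]),.1*(fk(o['q'],np.r_[x,0,s])[1][:,2]-zc),.002*x[4:]]
    r=least_squares(f,[.25,.5,.4,.3,0,0,0]); print(s,r.cost.round(6),r.x.round(4))
E
```

```text
27.03 [0.457  0.0916 0.3463] [1.95  1.932 0.502] F [ 1.  -0.2 -0. ] w 0.0001
jaw [ 0.876 -0.01   0.482] deg -0.64 z [ 0.482  0.001 -0.876] q [-0.21 -0.09 -0.17  2.09  0.26  0.68 -0.55]
[-0.2073, -0.0862, -0.1659, 2.0854, 0.2586, 0.6848, -0.5482]
(-1, -1, -1) 0.001455 [0.2546 0.5976 0.3725 0.3756 0.0389 0.0045 0.0349]
(-1, -1, 1) 0.008159 [ 0.1121  0.3911  0.3118  0.0562  0.1239 -0.0007 -0.0251]
(-1, 1, -1) 0.039404 [0.0728 0.5121 0.1522 0.0125 0.5771 0.0473 0.3088]
(-1, 1, 1) 0.03322 [0.1951 0.6825 0.2077 0.3254 0.3941 0.0466 0.2657]
(1, -1, -1) 0.38827 [-0.0808 -1.0295 -0.5034 -0.3683  0.4761 -0.9252 -0.084 ]
(1, -1, 1) 0.360817 [ 0.3893 -0.3901 -0.5046  0.5729  0.5929 -0.8264  0.2419]
(1, 1, -1) 0.287569 [-0.1495 -1.2948 -0.4213 -0.346   0.061  -1.2382 -0.3002]
(1, 1, 1) 0.307567 [ 4.1200e-02 -1.0111e+00 -4.1950e-01  7.0000e-04  2.4200e-01 -1.1943e+00
 -3.9900e-02]
```

```bash
cat > kin.py <<'E'
import numpy as np
from scipy.spatial.transform import Rotation as R
from scipy.optimize import least_squares
# offsets p: h + 3-vectors per moving link (y,q2),(y,q4),(y,q6) incl. lateral
def fk(q,p):
    M=np.eye(3); P=np.array([0,0,p[0]])
    off=[(0,0,0),(p[4],p[5],p[1]),(0,0,0),(p[6],p[7],p[2]),(0,0,0),(p[8],p[9],p[3])]
    for i,(ax,s) in enumerate(zip('zyzyzy',(-1,1,-1,1,-1,1))):
        M=M@R.from_euler(ax,s*q[i]).as_matrix(); P=P+M@np.array(off[i])
    return P,M
D=[([-1.177,.507,-.238,1.5,.126,1.149,-.155],(.1779,.5986,.2304),(0,0,-1)),([.5649,.285,-.6993,1.957,.1993,.9749,2.863],(.4425,-.029,.2218),(-.003,.017,-1)),
([.06,.23,-.08,1.97,.04,.94,.02],(.4431,-.028,.2218),(.005,-.017,-1)),([.06,.53,-.05,2.22,.07,.39,-.03],(.4381,-.0333,.0314),(.008,0,-1)),([0,.68,-.04,1.81,.04,.68,-.08],(.5823,-.0104,.0314),(-.031,0,-1)),
([.01,.3,-.05,1.78,.02,1.05,-.06],(.5063,-.01,.2499),(.006,0,-1)),([0,.6,-.04,2.02,.04,.54,-.09],(.5097,-.0124,.0314),(-.016,0,-1)),([-0.2073, -0.0862, -0.1659, 2.0854, 0.2586, 0.6848, -0.5482],(.457,.0916,.3463),(.482,.001,-.876))]
def fit():
    def f(x):
        r=[]
        for q,P,z in D:
            a,M=fk(q,x); r+=[a-P,.1*(M[:,2]-z)]
        return np.r_[np.concatenate(r),.003*x[4:]]
    return least_squares(f,[.25,.5,.4,.3]+[0]*6)
E
python3 - <<'E'
from kin import *
r=fit(); print(r.cost,r.x.round(4))
for q,P,z in D:
    a,M=fk(q,r.x); print(((a-P)*1000).round(1),(M[:,2]-z).round(3))
E
```

```text
1.3527029245697221e-05 [ 2.458e-01  5.717e-01  3.781e-01  3.567e-01  1.900e-03 -4.400e-03
  5.000e-04 -1.910e-02 -2.900e-03 -9.000e-04]
[-0.9 -1.1  0.2] [0.    0.001 0.   ]
[ 0.2 -0.3 -0.6] [-0.  0.  0.]
[-1.7  0.3  0.4] [-0.002  0.003  0.   ]
[-0.4 -2.5 -0.1] [-0.005 -0.001  0.   ]
[ 1.   0.5 -0.2] [ 0.003 -0.001  0.   ]
[ 2.  -1.6 -0.2] [ 0.006 -0.002  0.   ]
[-0.4  2.3  0. ] [-0.002  0.001  0.   ]
[-0.1  0.7  0.4] [ 0.  0. -0.]
```

```bash
cat > plan.py <<'E'
from kin import *
X=fit().x
LO=np.array([-3.08,-.24,-1.43,0,-1.52,.17])+.05; HI=np.array([3.08,2.05,1.35,2.5,4.66,1.96])-.05
qc=np.array(D[-1][0][:6])
T=np.array([.668,.097,.112]); rng=np.random.default_rng(0)
for al in (-60,-30,0,30,60):
  for be in (0,15,30,45):
    a,b=np.radians([al,be]); z=np.array([np.cos(b)*np.cos(a),np.cos(b)*np.sin(a),-np.sin(b)]); best=None
    for k in range(25):
        q0=qc if k==0 else rng.uniform(LO,HI)
        f=lambda q:np.r_[(fk(q,X)[0]-T)*10,fk(q,X)[1][:,2]-z,.0003*(q-qc)]
        r=least_squares(f,np.clip(q0,LO,HI),bounds=(LO,HI),max_nfev=60)
        if np.linalg.norm(r.fun[:6])<5e-3:
            d=abs(r.x-qc).max()
            if best is None or d<best[0]: best=(d,r.x,k)
    print(al,be,None if best is None else (best[0].round(2),best[1].round(2),'wrist',(T-.357*z).round(2)))
E
python3 plan.py
```

```text
-60 0 (np.float64(1.24), array([-0.69,  1.15, -0.07,  1.69,  1.4 ,  1.69]), 'wrist', array([0.49, 0.41, 0.11]))
-60 15 (np.float64(1.08), array([-0.7 ,  1.  , -0.02,  1.73,  1.3 ,  1.42]), 'wrist', array([0.5, 0.4, 0.2]))
-60 30 (np.float64(0.95), array([-0.63,  0.86, -0.04,  1.75,  1.2 ,  1.21]), 'wrist', array([0.51, 0.36, 0.29]))
-60 45 (np.float64(0.84), array([-0.54,  0.75, -0.04,  1.73,  1.01,  1.02]), 'wrist', array([0.54, 0.32, 0.36]))
-30 0 (np.float64(1.63), array([-1.01,  1.22,  0.46,  2.19,  1.89,  1.21]), 'wrist', array([0.36, 0.28, 0.11]))
-30 15 (np.float64(1.68), array([-0.61,  0.93, -0.1 ,  2.22,  1.94,  1.39]), 'wrist', array([0.37, 0.27, 0.2 ]))
-30 30 (np.float64(1.61), array([-0.39,  0.77, -0.33,  2.17,  1.87,  1.18]), 'wrist', array([0.4 , 0.25, 0.29]))
-30 45 (np.float64(1.34), array([-0.8 ,  0.68,  0.46,  2.07,  1.6 ,  0.37]), 'wrist', array([0.45, 0.22, 0.36]))
0 0 None
0 15 None
0 30 (np.float64(2.2), array([ 0.29,  0.94, -1.  ,  2.43,  2.46,  1.41]), 'wrist', array([0.36, 0.1 , 0.29]))
0 45 (np.float64(1.8), array([ 0.45,  0.89, -1.24,  2.25,  2.06,  1.12])
[... 251 characters left out ...]
-0.08,  0.2 ]))
30 30 (np.float64(2.51), array([ 0.8 ,  1.11, -1.25,  2.34,  2.77,  0.77]), 'wrist', array([ 0.4 , -0.06,  0.29]))
30 45 (np.float64(1.83), array([ 0.77,  0.98, -1.32,  2.19,  2.09,  0.62]), 'wrist', array([ 0.45, -0.03,  0.36]))
60 0 (np.float64(1.62), array([ 1.04,  1.53, -1.19,  1.96, -1.17,  0.38]), 'wrist', array([ 0.49, -0.21,  0.11]))
60 15 (np.float64(1.4), array([ 0.99,  1.31, -1.18,  2.  , -1.14,  0.22]), 'wrist', array([ 0.5, -0.2,  0.2]))
60 30 (np.float64(1.22), array([ 0.87,  1.03, -1.03,  1.99, -0.96,  0.22]), 'wrist', array([ 0.51, -0.17,  0.29]))
60 45 (np.float64(0.89), array([ 0.65,  0.79, -0.79,  1.92, -0.63,  0.31]), 'wrist', array([ 0.54, -0.12,  0.36]))
```

```bash
cat > plan2.py <<'E'
from kin import *
X=fit().x
LO=np.array([-3.08,-.24,-1.43,0,-1.52,.17,-2.89])+.03; HI=np.array([3.08,2.05,1.35,2.5,4.66,1.96,2.89])-.03
q0=np.array(D[-1][0]); R0=R.from_rotvec([1.95,1.932,.502])
def jm(q,j): M=fk(q,X)[1]; v=M.T@np.array(j); return np.degrees(np.arctan2(v[1],v[0]))
a=[(2.863,jm(D[1][0],(-.999,.051,.004))),(.02,jm(D[2][0],(.997,.071,.004))),(q0[6],jm(q0,R0.as_matrix()[:,1]))]; print(np.round(a,2))
s=np.sign(((a[0][1]-a[2][1]+180)%360-180)*np.sin(a[0][0]-a[2][0])) if 0 else None
for sg in(-1,1): print(sg,[((b-sg*np.degrees(t)+180)%360-180).round(1) for t,b in a])
E
python3 plan2.py
```

```text
[[ 2.860e+00  1.595e+01]
 [ 2.000e-02  1.783e+02]
 [-5.500e-01 -1.486e+02]]
-1 [np.float64(180.0), np.float64(179.4), np.float64(180.0)]
1 [np.float64(-148.1), np.float64(177.2), np.float64(-117.2)]
```

```bash
cat >> plan2.py <<'E'
C=np.array([[0,-1,0],[1,0,0],[0,0,1.]])
def full(q): P,M=fk(q,X); return P,M@R.from_euler('z',-q[6]).as_matrix()@C
print('chk',(R.from_matrix(full(q0)[1])*R0.inv()).magnitude())
def tgt(al,be,sg):
    a,b=np.radians([al,be]); z=np.array([np.cos(b)*np.cos(a),np.cos(b)*np.sin(a),-np.sin(b)]); y=sg*np.array([-np.sin(a),np.cos(a),0]); return np.c_[np.cross(y,z),y,z]
def follow(q,P0,Ra,wps):
    Pa=np.array(P0)
    for P1,Rb,n in wps:
        rv=(Rb*Ra.inv()).as_rotvec()
        for t in np.linspace(0,1,n+1)[1:]:
            P=Pa+(np.array(P1)-Pa)*t; Rt=R.from_rotvec(rv*t)*Ra
            f=lambda x:np.r_[(full(x)[0]-P)*10,(R.from_matrix(full(x)[1])*Rt.inv()).as_rotvec(),.02*(x-q)]
            r=least_squares(f,np.clip(q,LO,HI),bounds=(LO,HI)); q=r.x
            print('  ',P.round(3),q.round(2),'err',np.linalg.norm(r.fun[:6]).round(3))
        Pa=np.array(P1); Ra=Rb
    return q
if __name__=='__main__':
  for sg in(1,-1):
    Rb=R.from_matrix(tgt(-30,15,sg)); rv=(Rb*R0.inv()).as_rotvec(); print(sg,'rv',rv.round(3))
    follow(q0,(.457,.0916,.3463),R0,[((.50,.20,.25),Rb,6),((.572,.152,.125),Rb,3),((.672,.094,.09),Rb,2),((.672,.094,.118),Rb,1)])
E
python3 plan2.py
```

```text
[[ 2.860e+00  1.595e+01]
 [ 2.000e-02  1.783e+02]
 [-5.500e-01 -1.486e+02]]
-1 [np.float64(180.0), np.float64(179.4), np.float64(180.0)]
1 [np.float64(-148.1), np.float64(177.2), np.float64(-117.2)]
chk 0.0003398806833013379
1 rv [-1.343 -0.268  0.561]
   [0.464 0.11  0.33 ] [-0.31 -0.02 -0.29  2.11  0.64  0.75 -0.86] err 0.001
   [0.471 0.128 0.314] [-0.44  0.07 -0.36  2.15  0.93  0.9  -1.09] err 0.0
   [0.479 0.146 0.298] [-0.58  0.2  -0.39  2.18  1.12  1.08 -1.22] err 0.0
   [0.486 0.164 0.282] [-0.71  0.33 -0.4   2.22  1.25  1.25 -1.29] err 0.0
   [0.493 0.182 0.266] [-0.81  0.48 -0.37  2.25  1.35  1.4  -1.33] err 0.0
   [0.5  0.2  0.25] [-0.9   0.63 -0.33  2.28  1.43  1.53 -1.34] err 0.0
   [0.524 0.184 0.208] [-0.86  0.72 -0.31  2.31  1.52  1.52 -1.44] err 0.0
   [0.548 0.168 0.167] [-0.81  0.82 -0.28  2.31  1.61  1.51 -1.53] err 0.0
   [0.572 0.152 0.125] [-0.76  0.91 -0.25  2.31  1.7   1.51 -1.61] err 0.0
   [0.622 0.123 0.108] [-0.66  0.95 -0.2   2.27  1.84  1.48 -1.59] err 0.0
   [0.672 0.094 0.09 ] [-0.57  0.98 -0.15  2.21  1.96  1.44 -1.56] err 0.0
   [0.672 0.094 0.118] 
[... 299 characters left out ...]
6] err 0.153
   [0.486 0.164 0.282] [-1.82  0.52  1.32  2.29  0.95  0.34 -2.86] err 0.269
   [0.493 0.182 0.266] [-1.78  0.76  1.32  2.19  0.53  0.39 -2.86] err 0.33
   [0.5  0.2  0.25] [-1.73  0.89  1.32  2.08  0.24  0.5  -2.86] err 0.406
   [0.524 0.184 0.208] [-1.66  0.99  1.32  2.2   0.1   0.2  -2.86] err 0.327
   [0.548 0.168 0.167] [-1.61  1.21  1.32  2.16 -0.08  0.2  -2.86] err 0.244
   [0.572 0.152 0.125] [-1.57  1.41  1.32  2.12 -0.26  0.2  -2.86] err 0.22
   [0.622 0.123 0.108] [-1.46  1.48  1.32  2.04 -0.29  0.2  -2.86] err 0.253
   [0.672 0.094 0.09 ] [-1.35  1.54  1.32  1.95 -0.32  0.2  -2.86] err 0.281
   [0.672 0.094 0.118] [-1.34  1.44  1.32  1.96 -0.23  0.2  -2.86] err 0.283
```

Request:
{"method": "jog_arm", "body": {
  "steps": [
    [-1,0.057,0.144,-0.128,-0.895,-0.179,0.374],
    [-1,0.057,0.144,-0.128,-0.895,-0.179,0.374],
    [-1,0.057,0.144,-0.128,-0.895,-0.179,0.374],
    [-1,0.057,0.144,-0.128,-0.895,-0.179,0.374],
    [-1,0.057,0.144,-0.128,-0.895,-0.179,0.374],
    [-1,0.057,0.144,-0.128,-0.895,-0.179,0.374]
  ]
}}

```text
time_s: 27.53
eef_pos: [0.4719, 0.1287, 0.3111]
tool_rot: [1.451, 1.979, 0.168]
wrist_force: [0.2, -0.3, -0.3]
grip_width: 0.0001
```

Request:
{"method": "jog_arm", "body": {
  "steps": [
    [-1,0.057,0.144,-0.128,-0.895,-0.179,0.374],
    [-1,0.057,0.144,-0.128,-0.895,-0.179,0.374],
    [-1,0.057,0.144,-0.128,-0.895,-0.179,0.374],
    [-1,0.057,0.144,-0.128,-0.895,-0.179,0.374],
    [-1,0.057,0.144,-0.128,-0.895,-0.179,0.374],
    [-1,0.057,0.144,-0.128,-0.895,-0.179,0.374]
  ]
}}

```text
time_s: 28.03
eef_pos: [0.4862, 0.1641, 0.2766]
tool_rot: [0.962, 1.926, -0.127]
wrist_force: [-1.0, -0.5, -0.9]
grip_width: 0.0
```

Request:
{"method": "jog_arm", "body": {
  "steps": [
    [-1,0.057,0.144,-0.128,-0.895,-0.179,0.374],
    [-1,0.057,0.144,-0.128,-0.895,-0.179,0.374],
    [-1,0.057,0.144,-0.128,-0.895,-0.179,0.374],
    [-1,0.057,0.144,-0.128,-0.895,-0.179,0.374],
    [-1,0.057,0.144,-0.128,-0.895,-0.179,0.374],
    [-1,0.057,0.144,-0.128,-0.895,-0.179,0.374]
  ]
}}

```text
time_s: 28.53
eef_pos: [0.5008, 0.1987, 0.2437]
tool_rot: [0.487, 1.791, -0.384]
wrist_force: [0.0, -0.4, 1.0]
grip_width: 0.0003
```

```bash
python3 - <<'E'
from h import *; import contextlib,io
with contextlib.redirect_stdout(io.StringIO()): import plan2
o=st(); jaw(o); Rb=R.from_matrix(plan2.tgt(-30,15,1)); print('rem',(Rb*R.from_rotvec(o['tool_rot']).inv()).as_rotvec()/.5)
E
```

```text
28.53 [0.5008 0.1987 0.2437] [ 0.487  1.791 -0.384] F [ 0.  -0.4  1. ] w 0.0003
jaw [ 0.512  0.859 -0.009] deg 59.19 z [ 0.827 -0.496 -0.265] q [-0.85  0.66 -0.42  2.28  1.42  1.59 -1.35]
rem [ 0.00900696 -0.02007324  0.02833699]
```

Request:
{"method": "jog_arm", "body": {
  "steps": [
    [-1,0.285,-0.187,-0.515,0.009,-0.02,0.028],
    [-1,0.285,-0.187,-0.515,0.009,-0.02,0.028],
    [-1,0.285,-0.187,-0.515,0.009,-0.02,0.028],
    [-1,0.285,-0.187,-0.515,0.009,-0.02,0.028],
    [-1,0.285,-0.187,-0.515,0.009,-0.02,0.028],
    [-1,0.285,-0.187,-0.515,0.009,-0.02,0.028]
  ]
}}

```text
time_s: 29.03
eef_pos: [0.5729, 0.1492, 0.1152]
tool_rot: [0.486, 1.784, -0.371]
wrist_force: [-0.9, 0.9, 0.2]
grip_width: 0.0003
```

Request:
{"method": "jog_arm", "body": {
  "steps": [
    [-1,0.1,-0.06,-0.04,0,0,0],
    [-1,0.2,-0.12,-0.08,0,0,0],
    [-1,0.3,-0.18,-0.1,0,0,0],
    [-1,0.4,-0.232,-0.1,0,0,0],
    [-1,0.4,-0.232,-0.1,0,0,0],
    [-1,0.4,-0.232,-0.1,0,0,0]
  ]
}}

```text
time_s: 29.53
eef_pos: [0.6739, 0.0896, 0.0935]
tool_rot: [0.494, 1.78, -0.37]
wrist_force: [-0.7, 0.4, 0.3]
grip_width: -0.0
```

```bash
python3 - <<'E'
from h import *
o=st(); jaw(o); im,c=snap('wrist','w10')
E
```

```text
29.53 [0.6739 0.0896 0.0935] [ 0.494  1.78  -0.37 ] F [-0.7  0.4  0.3] w -0.0
jaw [0.511 0.86  0.007] deg 59.28 z [ 0.832 -0.492 -0.257] q [-0.53  0.98 -0.21  2.21  1.95  1.49 -1.55]
```

View pics/w10.png

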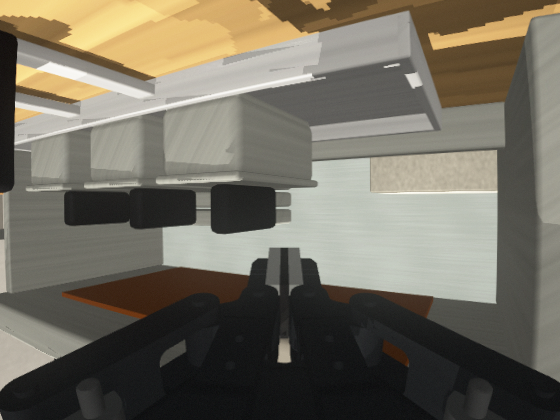

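The view from under the canopy (image inverted) shows all three dishes sitting in the tray, with the rim against the back stop at right (435,130) and the shut fingers at (285,265) below the paddle. Raising to press.

Request:
{"method": "jog_arm", "body": {
  "steps": [
    [-1,0,0.01,0.03,0,0,0],
    [-1,0,0.01,0.06,0,0,0],
    [-1,0,0.01,0.08,0,0,0],
    [-1,0,0.01,0.08,0,0,0]
  ]
}}

```text
time_s: 29.92
eef_pos: [0.6729, 0.0954, 0.1142]
tool_rot: [0.491, 1.782, -0.365]
wrist_force: [-0.7, 1.2, -2.8]
grip_width: 0.0002
```

Request:
{"method": "jog_arm", "body": {
  "steps": [
    [-1,0,0,0.004,0,0,0],
    [-1,0,0,0.008,0,0,0],
    [-1,0,0,0.008,0,0,0]
  ]
}}

```text
time_s: 30.17
eef_pos: [0.6726, 0.0958, 0.1156]
tool_rot: [0.49, 1.784, -0.365]
wrist_force: [-1.0, 1.5, -3.3]
grip_width: 0.0001
```

Request:
{"method": "jog_arm", "body": {
  "steps": [
    [-1,0,0,0.004,0,0,0],
    [-1,0,0,0.008,0,0,0],
    [-1,0,0,0.008,0,0,0]
  ]
}}

```text
time_s: 30.42
eef_pos: [0.6725, 0.0958, 0.1172]
tool_rot: [0.49, 1.785, -0.365]
wrist_force: [0.0, 1.2, -5.5]
grip_width: 0.0002
```

Spring contact as expected. Continuing to the hard stop.

Request:
{"method": "jog_arm", "body": {
  "steps": [
    [-1,0,0,0.004,0,0,0],
    [-1,0,0,0.008,0,0,0],
    [-1,0,0,0.01,0,0,0]
  ]
}}

```text
time_s: 30.67
eef_pos: [0.6723, 0.0959, 0.119]
tool_rot: [0.49, 1.787, -0.365]
wrist_force: [1.8, -0.6, -8.8]
grip_width: -0.0001
```

Request:
{"method": "jog_arm", "body": {
  "steps": [
    [-1,0,0,0.004,0,0,0],
    [-1,0,0,0.008,0,0,0],
    [-1,0,0,0.01,0,0,0],
    [-1,0,0,0.01,0,0,0]
  ]
}}

```text
time_s: 31.0
eef_pos: [0.6717, 0.0958, 0.1197]
tool_rot: [0.49, 1.791, -0.365]
wrist_force: [3.5, -1.4, -17.1]
grip_width: 0.0001
```

Request:
{"method": "jog_arm", "body": {
  "steps": [
    [-1,0,0,0.004,0,0,0],
    [-1,0,0,0.006,0,0,0],
    [-1,0,0,0.006,0,0,0],
    [-1,0,0,0.006,0,0,0],
    [-1,0,0,0.006,0,0,0],
    [-1,0,0,0.006,0,0,0]
  ]
}}

```text
time_s: 31.5
eef_pos: [0.6713, 0.0958, 0.12]
tool_rot: [0.49, 1.793, -0.366]
wrist_force: [4.5, -1.2, -23.4]
grip_width: 0.0001
```

Hard stop reached (over 20 N, held for more than 0.5 s). Backing out the way I came.

Request:
{"method": "jog_arm", "body": {
  "steps": [
    [-1,0,0,-0.04,0,0,0],
    [-1,0,0,-0.1,0,0,0],
    [-1,-0.1,0.058,-0.1,0,0,0],
    [-1,-0.2,0.116,-0.08,0,0,0],
    [-1,-0.3,0.174,-0.04,0,0,0],
    [-1,-0.4,0.232,0,0,0,0],
    [-1,-0.45,0.26,0.1,0,0,0],
    [-1,-0.45,0.26,0.1,0,0,0]
  ]
}}

```text
time_s: 32.17
eef_pos: [0.5586, 0.1641, 0.1519]
tool_rot: [0.488, 1.782, -0.358]
wrist_force: [0.4, 0.9, 1.2]
grip_width: -0.0002
```

Request:
{"method": "jog_arm", "body": {
  "steps": [
    [-1,-0.25,0.18,0.4,0,0,0],
    [-1,-0.25,0.18,0.4,0,0,0],
    [-1,-0.25,0.18,0.4,0,0,0],
    [-1,-0.25,0.18,0.4,0,0,0],
    [-1,-0.25,0.18,0.4,0,0,0]
  ]
}}

```text
time_s: 32.58
eef_pos: [0.4964, 0.2104, 0.257]
tool_rot: [0.491, 1.774, -0.351]
wrist_force: [-0.7, 0.5, 0.1]
grip_width: 0.0001
```

```bash
python3 - <<'E'
from h import *; import contextlib,io
with contextlib.redirect_stdout(io.StringIO()): import plan2
from plan2 import full,follow
o=st(); jaw(o); q=np.array(o['q']); Ra=R.from_rotvec(o['tool_rot'])
snap('top','top8')
# tool down, jaw along y rotated by warmer yaw -1.3deg
for sg in(1,-1):
    t=np.radians(-1.3); y=sg*np.array([-np.sin(t),np.cos(t),0]); z=np.array([0,0,-1.]); Rb=R.from_matrix(np.c_[np.cross(y,z),y,z])
    rv=(Rb*Ra.inv()).as_rotvec(); print(sg,rv.round(3),rv/.5)
    follow(q,o['eef_pos'],Ra,[((.50,.10,.32),Rb,5),((.66,-.147,.32),Rb,3),((.69,-.147,.215),Rb,1)])
E
```

```text
32.58 [0.4964 0.2104 0.257 ] [ 0.491  1.774 -0.351] F [-0.7  0.5  0.1] w 0.0001
jaw [0.501 0.865 0.02 ] deg 59.93 z [ 0.84  -0.48  -0.253] q [-0.88  0.64 -0.42  2.27  1.41  1.6  -1.36]
1 [0.343 1.283 0.44 ] [0.68530499 2.56655829 0.87983867]
   [0.497 0.188 0.27 ] [-0.69  0.39 -0.47  2.27  1.39  1.29 -0.99] err 0.0
   [0.498 0.166 0.282] [-0.46  0.21 -0.47  2.19  1.18  0.96 -0.46] err 0.001
   [0.499 0.144 0.295] [-0.2   0.13 -0.48  2.04  0.72  0.83  0.24] err 0.001
   [0.499 0.122 0.307] [ 0.03  0.17 -0.52  1.85  0.33  0.98  0.82] err 0.001
   [0.5  0.1  0.32] [ 0.16  0.29 -0.56  1.63  0.16  1.27  1.12] err 0.0
   [0.553 0.018 0.32 ] [ 0.28  0.36 -0.52  1.53  0.18  1.3   1.28] err 0.0
   [ 0.607 -0.065  0.32 ] [ 0.36  0.46 -0.5   1.37  0.22  1.37  1.42] err 0.0
   [ 0.66  -0.147  0.32 ] [ 0.42  0.57 -0.47  1.17  0.25  1.46  1.54] err 0.0
   [ 0.69  -0.147  0.215] [ 0.41  0.67 -0.45  1.27  0.29  1.27  1.5 ] err 0.0
-1 [ 1.649 -0.44  -2.136] [ 3.29734064 -0.88043354 -4.27184001]
   [0.497 0.188 0.27 ] [-0.79  0.59 -0.38  2.    1.16  1.6  -1.45] err 0.0
   [0.498 0.166 0.282] [-0.67  0.53 -0.34  1.78  0.91  1.59 -1.57] err 0.0
   [0.499 0.144 0.295] [-0.52  0.46 -0.29  1.63  0.65  1.53 -1.69] err 0.0
   [0.499 0.122 0.307] [-0.33  0.36 -0.23  1.58  0.36  1.42 -1.81] err 0.0
   [0.5  0.1  0.32] [-0.13  0.26 -0.15  1.64  0.04  1.25 -1.89] err 0.0
   [0.553 0.018 0.32 ] [ 0.    0.33 -0.12  1.53  0.04  1.28 -1.71] err 0.0
   [ 0.607 -0.065  0.32 ] [ 0.12  0.43 -0.09  1.38  0.04  1.34 -1.56] err 0.0
   [ 0.66  -0.147  0.32 ] [ 0.23  0.55 -0.08  1.17  0.04  1.42 -1.44] err 0.0
   [ 0.69  -0.147  0.215] [ 0.22  0.65 -0.08  1.27  0.05  1.23 -1.46] err 0.0
```

Request:
{"method": "jog_arm", "body": {
  "steps": [
    [-1,0.005,-0.147,0.084,0.228,0.856,0.293],
    [-1,0.005,-0.147,0.084,0.228,0.856,0.293],
    [-1,0.005,-0.147,0.084,0.228,0.856,0.293],
    [-1,0.005,-0.147,0.084,0.228,0.856,0.293],
    [-1,0.005,-0.147,0.084,0.228,0.856,0.293],
    [-1,0.005,-0.147,0.084,0.228,0.856,0.293]
  ]
}}

```text
time_s: 33.13
eef_pos: [0.4996, 0.1683, 0.2769]
tool_rot: [0.391, 2.237, -0.274]
wrist_force: [0.1, -0.5, -0.9]
grip_width: -0.0001
```

Request:
{"method": "jog_arm", "body": {
  "steps": [
    [-1,0.005,-0.147,0.084,0.228,0.856,0.293],
    [-1,0.005,-0.147,0.084,0.228,0.856,0.293],
    [-1,0.005,-0.147,0.084,0.228,0.856,0.293],
    [-1,0.005,-0.147,0.084,0.228,0.856,0.293],
    [-1,0.005,-0.147,0.084,0.228,0.856,0.293],
    [-1,0.005,-0.147,0.084,0.228,0.856,0.293]
  ]
}}

```text
time_s: 33.63
eef_pos: [0.499, 0.1301, 0.2948]
tool_rot: [0.25, 2.695, -0.175]
wrist_force: [0.5, -1.4, -0.4]
grip_width: -0.0001
```

Request:
{"method": "jog_arm", "body": {
  "steps": [
    [-1,0.005,-0.147,0.084,0.228,0.856,0.293],
    [-1,0.005,-0.147,0.084,0.228,0.856,0.293],
    [-1,0.005,-0.147,0.084,0.228,0.856,0.293],
    [-1,0.005,-0.147,0.084,0.228,0.856,0.293],
    [-1,0.005,-0.147,0.084,0.228,0.856,0.293],
    [-1,0.005,-0.147,0.084,0.228,0.856,0.293]
  ]
}}

```text
time_s: 34.13
eef_pos: [0.5004, 0.0905, 0.3117]
tool_rot: [-0.061, -3.129, 0.036]
wrist_force: [-0.8, -0.6, -0.5]
grip_width: -0.0002
```

Request:
{"method": "jog_arm", "body": {
  "steps": [
    [0,0.72,-0.95,0.16,0,0,0],
    [0,0.72,-0.95,0.16,0,0,0],
    [0,0.72,-0.95,0.16,0,0,0],
    [0,0.72,-0.95,0.16,0,0,0],
    [0,0.72,-0.95,0.16,0,0,0],
    [0,0.72,-0.95,0.16,0,0,0],
    [0,0.72,-0.95,0.16,0,0,0],
    [0,0.72,-0.95,0.16,0,0,0],
    [0,0.72,-0.95,0.16,0,0,0],
    [0,0.72,-0.95,0.16,0,0,0]
  ]
}}

```text
time_s: 34.97
eef_pos: [0.6795, -0.1457, 0.3485]
tool_rot: [-0.065, -3.122, 0.037]
wrist_force: [-0.4, 0.7, -0.1]
grip_width: 0.0427
```

```bash
python3 - <<'E'
from h import *
o=st(); jaw(o); im,c=snap('wrist','w11'); bar(im,c,(.69,-.148),.229,th=50)
h=cv2.cvtColor(np.ascontiguousarray(im),cv2.COLOR_RGB2HSV); m=((h[:,:,0]>12)&(h[:,:,0]<32)&(h[:,:,1]>120)).astype(np.uint8)
k,l,s,ce=cv2.connectedComponentsWithStats(m)
for i in range(1,k):
    if s[i,4]>25: print(s[i],ce[i].round(1),ray(c,ce[i],.2)[0].round(4))
E
```

```text
34.97 [ 0.6795 -0.1457  0.3485] [-0.065 -3.122  0.037] F [-0.4  0.7 -0.1] w 0.0427
jaw [ 0.041  0.999 -0.024] deg 87.63 z [-0.019 -0.023 -1.   ] q [ 0.35  0.6  -0.41  1.03  0.25  1.57  1.53]
bar 1343 [ 0.6878 -0.138 ] rect [ 690.  -126.3] [65.5 33.4] ang -81.7
bar 372 [ 0.7368 -0.1049] rect [ 733.9 -101.6] [18.8 26.3] ang 18.5
bar 324 [ 0.7337 -0.1961] rect [ 731.  -197.7] [13.7 27.2] ang -16.7
[  0   0  31  21 508] [14.6  8.8] [ 0.5084 -0.3703  0.2   ]
[ 72   0  69  19 377] [95.7  3.2] [ 0.513  -0.2956  0.2   ]
[    0     0   560   247 40417] [274.5  97.6] [ 0.5966 -0.1533  0.2   ]
[51 24 16  7 65] [59.6 26.8] [ 0.528  -0.3301  0.2   ]
[ 361   93   42   50 1753] [382.7 119.4] [ 0.6175 -0.0639  0.2   ]
[110 123  98   8 262] [160.9 126.9] [ 0.6156 -0.2514  0.2   ]
[106 166  95   8 290] [153.  169.1] [ 0.6515 -0.2631  0.2   ]
[ 19 203  19   3  32] [ 28.4 204.4] [ 0.6789 -0.3908  0.2   ]
[343 235   6  10  60] [345.5 239.5] [ 0.7224 -0.0948  0.2   ]
[   0  272  196   25 1018] [102.2 284.2] [ 0.7621 -0.3313  0.2   ]
[   0  290  174   29 1818] [ 73.6 303.7] [ 0.7838 -0.367   0.2   ]
[ 27 317  62  14 424] [ 58.2 323.9] [ 0.8078 -0.3905  0.2   ]
[  0 330  28   3  49] [ 12.  331.3] [ 0.8186 -0.4496  0.2   ]
```

View pics/w11.png

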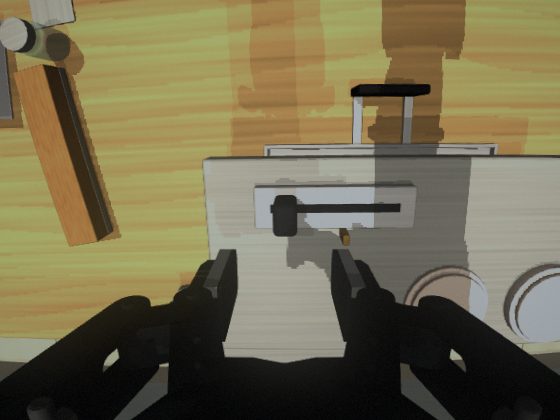

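The slider grip is at (285,207) and the brass pointer at (345,239). Computing the grasp and shift.

```bash
python3 - <<'E'
from h import *
im,c=load('w11'); g=im.max(2); m=(g[190:242,266:306]<60)
cols=np.where(m.sum(0)>18)[0]+266; rows=np.where(m[:,7:30].sum(1)>15)[0]+190; print(cols.min(),cols.max(),rows.min(),rows.max())
print('grip L,R',ray(c,[[cols.min()-.5,200],[cols.max()+.5,200]],.229).round(4))
print('grip row ends',ray(c,[[285,rows.min()],[285,rows.max()]],.229).round(4))
for z in(.18,.201): print('ptr L,R,top,bot',ray(c,[[342.5,239],[349.5,239],[345,235],[345,245]],z).round(4).tolist())
print('track',ray(c,[[255,186],[415,185],[254,229],[414,227]],.189).round(4).tolist())
print('cam',(-cv2.Rodrigues(np.array(c['rvec']))[0].T@np.array(c['tvec']).reshape(3)).round(3))
cv2.imwrite('pics/c5.png',cv2.resize(im[180:260,240:430],(760,320),interpolation=cv2.INTER_CUBIC)[:,:,::-1])
E
```

```text
274 296 196 235
grip L,R [[ 0.6764 -0.1565  0.229 ]
 [ 0.677  -0.1382  0.229 ]]
grip row ends [[ 0.6734 -0.1472  0.229 ]
 [ 0.706  -0.1485  0.229 ]]
ptr L,R,top,bot [[0.7293, -0.0947, 0.18], [0.7295, -0.0879, 0.18], [0.7253, -0.0923, 0.18], [0.7356, -0.0922, 0.18]]
ptr L,R,top,bot [[0.7215, -0.0977, 0.201], [0.7217, -0.0914, 0.201], [0.7178, -0.0955, 0.201], [0.7274, -0.0954, 0.201]]
track [[0.6723, -0.1752, 0.189], [0.6765, -0.0302, 0.189], [0.7132, -0.1787, 0.189], [0.7166, -0.0289, 0.189]]
cam [ 0.614 -0.14   0.491]
```

```bash
python3 - <<'E'
from h import *
im,c=load('w11')
for v in range(229,248,2): print(v,' '.join('%02x%02x%02x'%tuple(im[v,u]) for u in range(336,356)))
im,c=load('top0')
for v in range(143,151): print(v,' '.join('%02x%02x%02x'%tuple(im[v,u]) for u in range(288,301)))
E
```

```text
229 a6a699 a2a296 9c9c8f 625d4f 443927 423522 413421 443625 453825 433624 5b5443 969489 a19f94 a09f95 9e9d92 8e8b82 88877c 6b6c64 67665e 696860
231 a6a496 a2a095 9b998c 615b4d 3c3425 423525 423623 413321 423523 423724 423621 4c4638 63615a 686760 696760 67685e 686860 68675f 696760 696861
233 a3a599 a4a79a 9f9d91 635d51 3c3223 372e21 403321 413624 403520 423522 423423 3b3021 4f4c3f 696a5f 6a6962 686a60 6d6c64 6b6b63 6c6b62 6b6a61
235 6e6d63 82857b 9c9f93 666354 3f3727 332d22 322c21 453824 554226 5a4427 5a4526 5d4727 5d4726 585043 68685d 6d6d64 6b6c62 6b6a61 6b6c61 6d6e63
237 6d6c63 6c6c63 6a6b61 636258 3e3b30 2f281f 2d281e 574425 73582b 775a29 755a2b 725629 725628 574d3a 68655c 6a6963 6a6962 6a6862 6a675f 69675e
239 68675e 66645d 67675f 67675d 56534a 3a352c 2e291f 5b4425 735628 76582b 705628 705528 6a5026 59503f 65645b 67675e 66665e 65655d 65635d 66655e
241 696860 6a6860 6a6860 6b6962 6b6862 545146 383127 5b4626 705429 6d5126 6c5128 6a5128 684f29 595345 68675d 6a6861 6a6861 69665f 68685f 6a6960
243 67695e 68685f 67675d 67675e 66665f 67665d 4a463b 5b4626 6c5227 6a512a 6a5129 684e26 694f
[... 399 characters left out ...]
 7a817c 7a827c 78817c 7c847b 77807a
144 777e75 7b807a 7b827b 787e77 788078 798078 6b7268 6c7168 79807a 778077 79807c 7a827a 7b827a
145 7b827b 798078 7c837b 636861 656761 57584f 75653f 6d6646 7a8179 787f76 768078 7a8479 798279
146 798179 7c857d 788379 5a5b57 585856 3a3426 7a662b 756b3d 79807b 7b837b 7a827b 7a837a 7a837c
147 7a827e 79817a 78847c 595853 565753 413b28 7a6b2e 787350 7b837e 7b8380 79817c 7b837e 78807b
148 7a827b 79837d 78807a 747971 585b56 3d3727 504622 625f4b 7a827c 7d8580 78817b 7a837c 787f78
149 717871 707971 656c68 646c65 767c75 383324 32291d 616055 79837d 7b837d 78827d 788179 7a847c
150 767f81 757c7c 737b7c 727a7b 788082 6a7072 6a7376 747c7e 798284 768182 747b7a 727a76 737a77
```

Request:
{"method": "jog_arm", "body": {
  "steps": [
    [0,0.05,-0.008,-0.15,0.046,-0.038,0.037],
    [0,0.05,-0.008,-0.3,0.046,-0.038,0.037],
    [0,0.05,-0.008,-0.45,0.046,-0.038,0.037],
    [0,0.05,-0.008,-0.55,0.046,-0.038,0.037],
    [0,0.05,-0.008,-0.595,0.046,-0.038,0.037],
    [0,0.05,-0.008,-0.595,0.046,-0.038,0.037],
    [0,0.05,-0.008,-0.595,0.046,-0.038,0.037]
  ]
}}

```text
time_s: 35.6
eef_pos: [0.6919, -0.1453, 0.2018]
tool_rot: [0.031, 3.139, -0.0]
wrist_force: [-0.1, -0.1, 1.1]
grip_width: 0.0424
```

Request:
{"method": "jog_arm", "body": {
  "steps": [
    [-0.8,0,0,0,0,0,0],
    [-0.8,0,0,0,0,0,0],
    [-0.8,0,0,0,0,0,0],
    [-0.8,0,0,0,0,0,0],
    [-0.8,0,0,0,0,0,0]
  ]
}}

```text
time_s: 36.02
eef_pos: [0.693, -0.1449, 0.2048]
tool_rot: [0.031, 3.135, -0.001]
wrist_force: [-1.3, 1.1, 7.5]
grip_width: 0.0193
```

```bash
python3 - <<'E'
from h import *
o=st(); jaw(o)
im,c=load('w11'); g=im.max(2)
for v in(215,222,228): 
    u=np.where(g[v,264:308]<60)[0]+264; print(v,u.min(),u.max(),ray(c,[[u.min()-.5,v],[u.max()+.5,v]],.229).mean(0).round(4))
E
```

```text
36.02 [ 0.693  -0.1449  0.2048] [ 3.100e-02  3.135e+00 -1.000e-03] F [-1.3  1.1  7.5] w 0.0193
jaw [ 0.02  1.   -0.  ] deg 88.85 z [ 0.006 -0.    -1.   ] q [ 0.38  0.67 -0.41  1.29  0.27  1.22  1.51]
215 273 296 [ 0.689  -0.1483  0.229 ]
222 274 296 [ 0.6949 -0.1481  0.229 ]
228 274 296 [ 0.7    -0.1483  0.229 ]
```

Request:
{"method": "jog_arm", "body": {
  "steps": [
    [-0.8,0.001,0.04,0,0,0,0],
    [-0.8,0.002,0.08,0,0,0,0],
    [-0.8,0.003,0.12,0,0,0,0],
    [-0.8,0.004,0.16,0,0,0,0],
    [-0.8,0.005,0.19,0,0,0,0],
    [-0.8,0.005,0.206,0,0,0,0],
    [-0.8,0.005,0.206,0,0,0,0],
    [-0.8,0.005,0.206,0,0,0,0]
  ]
}}

```text
time_s: 36.68
eef_pos: [0.6944, -0.0919, 0.2049]
tool_rot: [0.029, 3.135, 0.001]
wrist_force: [1.4, 1.3, -3.1]
grip_width: 0.0186
```

Request:
{"method": "jog_arm", "body": {
  "steps": [
    [-0.3,0,0,0,0,0,0],
    [-0.3,0,0,0,0,0,0],
    [-0.3,0,0,0,0,0,0],
    [-0.3,0,0,0.1,0,0,0],
    [-0.3,0,0,0.25,0,0,0],
    [-0.3,0,0,0.4,0,0,0],
    [-0.3,-0.05,0,0.56,0,0,0],
    [-0.3,-0.05,0,0.56,0,0,0]
  ]
}}

```text
time_s: 37.35
eef_pos: [0.6832, -0.092, 0.3549]
tool_rot: [0.031, 3.121, 0.0]
wrist_force: [-0.3, 0.5, 1.5]
grip_width: 0.03
```

```bash
cat > sl.py <<'E'
from h import *
import sys
def meas(f):
    o=st(); jaw(o); im,c=snap('wrist',f); g=im.max(2).astype(int)
    q=proj(c,[[.692,-.09,.229]])[0]; pr=proj(c,[[.7225,-.0945,.201]])[0]; print('exp',q,pr)
    for dv in(-4,0,4,8):
        v=int(q[1])+dv; u0=int(q[0])-22; u=np.where(g[v,u0:u0+44]<60)[0]+u0
        print('grip',v,u.min(),u.max(),ray(c,[[u.min()-.5,v],[u.max()+.5,v]],.229).mean(0).round(4))
    h=im.astype(int); x0,y0=int(pr[0])-15,int(pr[1])-15; s=h[y0:y0+30,x0:x0+30]; m=((s[:,:,0]-s[:,:,2]>50)).astype(np.uint8)
    k,l,st_,ce=cv2.connectedComponentsWithStats(m)
    for i in range(1,k):
        if st_[i,4]>15: p=ce[i]+[x0,y0]; print('ptr',st_[i]+[x0,y0,0,0,0],p.round(1),ray(c,p,.201)[0].round(4))
meas(sys.argv[1])
E
python3 sl.py w12
```

```text
37.35 [ 0.6832 -0.092   0.3549] [0.031 3.121 0.   ] F [-0.3  0.5  1.5] w 0.03
jaw [0.02 1.   0.  ] deg 88.86 z [ 0.02 -0.   -1.  ] q [ 0.31  0.57 -0.43  1.08  0.23  1.52  1.48]
exp [286.21749672 206.19478196] [281.7016506  229.19014655]
grip 202 273 296 [ 0.6884 -0.0913  0.229 ]
grip 206 273 295 [ 0.6918 -0.0918  0.229 ]
grip 210 273 295 [ 0.6952 -0.0919  0.229 ]
grip 214 273 295 [ 0.6987 -0.0919  0.229 ]
ptr [279 226   6   8  46] [281.5 229.3] [ 0.7227 -0.0947  0.201 ]
```

Request:
{"method": "jog_arm", "body": {
  "steps": [
    [-0.2,0.04,-0.008,-0.15,0,0.04,0],
    [-0.2,0.04,-0.008,-0.3,0,0.04,0],
    [-0.2,0.04,-0.008,-0.45,0,0.04,0],
    [-0.2,0.04,-0.008,-0.55,0,0.04,0],
    [-0.2,0.04,-0.008,-0.61,0,0.04,0],
    [-0.2,0.04,-0.008,-0.61,0,0.04,0],
    [-0.2,0.04,-0.008,-0.61,0,0.04,0]
  ]
}}

```text
time_s: 37.98
eef_pos: [0.6926, -0.0944, 0.1979]
tool_rot: [-0.031, -3.136, -0.0]
wrist_force: [0.4, 0.1, 1.9]
grip_width: 0.0343
```

Request:
{"method": "jog_arm", "body": {
  "steps": [
    [-0.8,0,0,0,0,0,0],
    [-0.8,0,0,0,0,0,0],
    [-0.8,0,0,0,0,0,0],
    [-0.8,0,0,0,0,0,0],
    [-0.8,0,0,0,0,0,0]
  ]
}}

```text
time_s: 38.4
eef_pos: [0.6934, -0.0943, 0.1996]
tool_rot: [-0.032, -3.139, 0.0]
wrist_force: [-1.1, 0.2, 6.3]
grip_width: 0.0192
```

Request:
{"method": "jog_arm", "body": {
  "steps": [
    [-0.3,0,0,0,0,0,0],
    [-0.3,0,0,0,0,0,0],
    [-0.3,0,0,0,0,0,0],
    [-0.3,0,0,0.1,0,0,0],
    [-0.3,0,0,0.25,0,0,0],
    [-0.3,0,0,0.4,0,0,0],
    [-0.3,-0.05,0,0.6,0,0,0],
    [-0.3,-0.05,0,0.6,0,0,0]
  ]
}}

```text
time_s: 39.07
eef_pos: [0.6817, -0.0941, 0.3569]
tool_rot: [0.032, 3.135, -0.001]
wrist_force: [-0.1, 0.8, 1.5]
grip_width: 0.0299
```

```bash
python3 sl.py w13
```

```text
39.07 [ 0.6817 -0.0941  0.3569] [ 3.200e-02  3.135e+00 -1.000e-03] F [-0.1  0.8  1.5] w 0.0299
jaw [ 0.02  1.   -0.  ] deg 88.83 z [ 0.007 -0.    -1.   ] q [ 0.31  0.57 -0.43  1.06  0.23  1.54  1.49]
exp [288.8170614  209.20614812] [284.08564339 232.20335092]
grip 205 273 303 [ 0.6884 -0.0906  0.229 ]
grip 209 273 295 [ 0.6917 -0.094   0.229 ]
grip 213 273 295 [ 0.6952 -0.094   0.229 ]
grip 217 273 295 [ 0.6987 -0.0941  0.229 ]
ptr [281 229   6   8  42] [283.9 232.4] [ 0.7226 -0.0947  0.201 ]
```

The slider is now level with the pointer: -0.0940 against a target of -0.0940. I'll withdraw and take one last look.

Request:
{"method": "jog_arm", "body": {
  "steps": [
    [-0.3,-0.9,0.2,0.2,0,0,0],
    [-0.3,-0.9,0.2,0.2,0,0,0],
    [-0.3,-0.9,0.2,0.2,0,0,0],
    [-0.3,-0.9,0.2,0.2,0,0,0],
    [-0.3,-0.9,0.2,0.2,0,0,0],
    [-0.3,-0.9,0.2,0.2,0,0,0],
    [-0.3,-0.9,0.2,0.2,0,0,0]
  ]
}}

```text
time_s: 39.7
eef_pos: [0.4526, -0.0423, 0.409]
tool_rot: [0.03, 3.132, -0.004]
wrist_force: [0.2, 0.7, 0.9]
grip_width: 0.0298
```

```bash
python3 - <<'E'
from h import *
st(); a,_=snap('scene','s2'); b,c=snap('top','top9'); w,cw=snap('wrist','w14')
A=cv2.resize(np.ascontiguousarray(a[195:325,170:400]),(400,226),interpolation=cv2.INTER_CUBIC); B=cv2.resize(np.ascontiguousarray(b[80:320,0:560]),(400,171)); W=cv2.resize(w,(400,300))
top=np.vstack([A,B]); W=np.vstack([W,np.zeros((97,400,3),np.uint8)])
cv2.imwrite('pics/final.png',np.hstack([top,W])[:,:,::-1])
# bystanders: change between first and last top pictures outside moved things
a0,_=load('top0'); d=np.abs(a0.astype(int)-b.astype(int)).max(2)
for n,(x0,y0,x1,y1) in dict(pot=(92,196,124,226),mug=(116,154,156,184),lid=(88,244,136,302),box=(388,142,420,222),pepper=(402,222,420,240),spat=(394,240,420,318),tub=(428,200,468,250)).items(): print(n,(d[y0:y1,x0:x1]>40).mean().round(3))
E
```

```text
39.7 [ 0.4526 -0.0423  0.409 ] [ 0.03   3.132 -0.004] F [0.2 0.7 0.9] w 0.0298
pot 0.0
mug 0.0
lid 0.493
box 0.0
pepper 0.0
spat 0.0
tub 0.0
```

View pics/final.png

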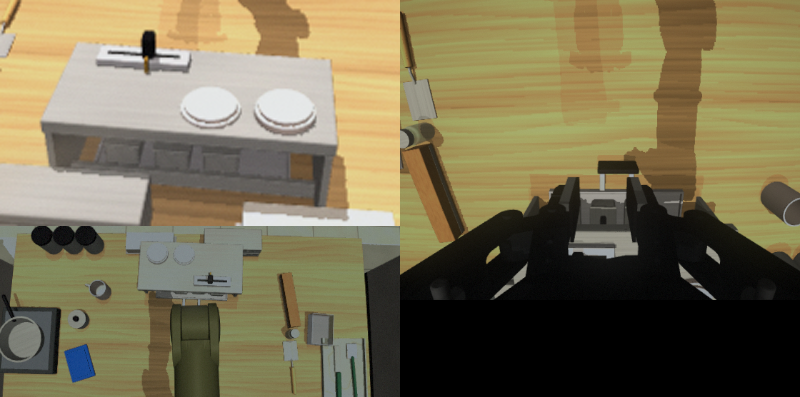

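```bash
python3 - <<'E'
from h import *
for f in('top0','top9'):
    im,c=load(f); s=im.astype(int); m=np.zeros(s.shape[:2],bool); m[235:310,80:145]=((s[:,:,2]-s[:,:,0])>60)[235:310,80:145]; p=np.argwhere(m)[:,::-1].astype(np.float32); print(f,cv2.minAreaRect(p))
for f in('w11','w13','w14'):
    im,c=load(f); print(f); bar(im,c,(.575,-.011),.06)
E
```

```text
top0 ((111.1372299194336, 272.2504577636719), (45.4770393371582, 32.71372985839844), 73.81079864501953)
top9 ((110.97990417480469, 272.4287109375), (45.97547912597656, 33.09346008300781), 74.24882507324219)
w11
bar 952 [ 0.5844 -0.0191] rect [585.7 -19.1] [95.7 16.6] ang 89.5
bar 12 [ 0.6045 -0.0029] rect [604.6  -2.9] [13.2  0. ] ang 1.7
bar 2 [ 0.6287 -0.0034] rect [628.7  -3.4] [1.2 0. ] ang 1.9
w13
bar 849 [ 0.5841 -0.0169] rect [584.4 -16.3] [91.6 14.3] ang 89.3
bar 1 [0.6001 0.0024] rect [600.1   2.4] [0. 0.] ang 0.0
w14
bar 986 [ 0.572 -0.015] rect [571.8 -14.2] [86.5 27.8] ang 87.8
bar 356 [0.6168 0.0221] rect [612.9  24.5] [42.9 32.5] ang 64.9
bar 2 [0.599  0.0204] rect [599.   20.4] [2.2 0. ] ang -42.8
```

```bash
python3 -c "
from station import arm
print(arm.finish_job())"
```

```text
the job is handed in; nothing more can be done
None
```

I did every step of the task in the order you gave and handed the job in at about 40 s; no verdict was reported. I never saw a lamp or indicator, so "warmer on" rests on the press force alone.

- **Dishes and tray:** Three oblong dishes were on the counter. All three are on the tray, and the tray is slid in by its handle until it met the back stop. The force rose at handle x = 0.583, close to the predicted 0.582.
- **Tray position:** Right after the push, the tray rim measured −1.4° and the canopy edge −1.5° in the same picture, so it is square. The handle was still at about x = 0.584 after the slider work.
- **Warmer switch:** I pressed the paddle up to its hard stop at 17–23 N and held it for more than 0.5 s.
- **Heat slider:** The grip is level with the brass pointer, at y = −0.0940 against a target of −0.0940. My first placing was about 2 mm off, so I gripped it again and corrected it.
- **Other objects:** All seven measured in place in the top view. The blue lid's picture had changed, but its outline had not moved, so I put that down to the arm's shadow.

**Exceptions:**
- For a moment during the push I pressed down on the tray handle with 47 N at the wrist. That was with the fingers, and I eased off at once. It is above the 40 N limit set for the arm and gripper body.
- The wrist camera and the gripper disagreed by about 3 mm on the slider's first position. I put this down to the jaws nudging it as they closed; afterwards the two agreed.

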